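Load the sauce warmer at the plating line

TASK

Get the warmer ready for service: move the tall blue tin off the board and stand it out of the way on the table, open the warmer, stand every sauce pot from behind it upright in the warmer's well, and put the tin back squarely on its black mat. Then shut the warmer's lid, slide the yellow safety tab fully back off the button and press the green button right down to start it. Leave the squeeze bottle, pepper mill and bowl alone.

Things in the scene. Friction and masses are not known exactly. Their poses are not given: they have to be found in the camera images.
- tin_mid (a point): tall rectangular blue tin with a pale label and a metal lid (all one piece): 55 mm deep (its x), 170 mm wide (its y), 160 mm tall, about 0.45 kg. This point is its centre, 80 mm above its underside. At the start it stands on the black mat at the front of the board, about 7 to 22 mm in front of the pots; it hides them and leaves a gripper no room around them
- pot1_mid (a point): sauce pot: white round pot, 54 mm diameter, with an orange lid, 46 mm tall over all, straight sides, about 0.2 kg; closed in one piece. This point is its centre, half-way up (23 mm above its underside); z along its axis. At the start it stands upright on the rear (+x) half of the board, behind the tin. Two or three of the three pots are present
- pot2_mid (a point): sauce pot: white round pot, 54 mm diameter, with an orange lid, 46 mm tall over all, straight sides, about 0.2 kg; closed in one piece. This point is its centre, half-way up (23 mm above its underside); z along its axis. At the start it stands upright on the rear (+x) half of the board, behind the tin. Two or three of the three pots are present
- pot3_mid (a point): sauce pot: white round pot, 54 mm diameter, with an orange lid, 46 mm tall over all, straight sides, about 0.2 kg; closed in one piece. This point is its centre, half-way up (23 mm above its underside); z along its axis. At the start it stands upright on the rear (+x) half of the board, behind the tin. Two or three of the three pots are present
- mat (a point): centre of the top of the black rubber mat (72 mm in x, 200 mm in y) on the front half of the fixed wooden board; the tin belongs here, its x along this x. The board is 170 mm (x) by 240 mm (y), 6 mm thick, and its centre lies 43 mm from this point along +x; x points away from the robot side, z up; the mat's top is 6 mm above the table. The board stands either left or right of the robot, the warmer on the other side
- well (a point): centre of the floor of the warmer's open well, 50 mm above the table; x points to the hinge (far) side, y along the well, z up. The well is 116 mm (x) by 240 mm (y) inside and 70 mm deep. The fixed warmer is a steel box 150 mm (x) by 340 mm (y) by 120 mm tall; its middle lies 38 mm from this point along -y; the well's walls are 17 mm thick in x and 12 mm in y; at the -y end is a solid control deck, 88 mm wide, its top level with the rim, 120 mm above the table
- lid (a joint): steel lid of the well, hinged along the rim's far (+x) edge: 0 = shut flat on the rim, 1.75 rad = wide open, leaning a little past upright; it starts shut. The hinge is stiff (about 0.15 N m) and holds the lid where it is left when nearly upright; below about 1 rad it sinks shut by itself. It must stand upright or beyond to leave a gripper room over the well. Lid 150 mm (x) by 250 mm (y), 6 mm thick, 0.35 kg
- lid_hinge (a point): middle of the lid's hinge axis, on the warmer's far upper edge; the axis is this y, x points away from the robot side
- lid_handle (a point): middle of the lid's black handle bar, 12 mm thick and 122 mm long along y, held by two arms 34 mm clear of the lid's front edge and 190 mm from the hinge axis (and, with the lid shut, 4 mm higher than it); it stands up at the top when the lid is open, and sticks out in front when it is shut
- tab (a joint): yellow safety tab that slides in the control deck: 0 = over the button, covering it; 0.050 m = slid fully back along the warmer's +x (away from the robot side). It stays where it is left; about 1.5 N moves it
- tab_fin (a point): middle of the tab's upright fin, 9 mm (x) by 34 mm (y), 16 mm tall, standing on the tab's flat plate of 44 mm by 48 mm, 3 mm thick, whose top is 8 mm below this point and 15 mm above the deck; x is the way it slides open
- button (a joint): green start button under the tab: 0 = up, 0.006 m = fully down; a spring returns it, about 5 N presses it right down
- button_top (a point): centre of the top of the green button, 26 mm diameter, 9 mm above the deck when up, facing up; straight below the tab's fin when the tab is at 0
- squeeze: bystander: red squeeze bottle, 54 mm diameter, 190 mm tall; origin under its middle
- mill: bystander: dark wooden pepper mill, 54 mm diameter, 142 mm tall; origin under its middle
- bowl: bystander: white bowl, 130 mm diameter, 55 mm tall; origin under its middle

How it is judged:
On the way, in this order (a step that is already met when the one before it is completed fails the run):
1. the tin stands upright away from its mat, clear of the pots (horizontal distance between tin_mid and mat above 0.06 m and angle between tin_mid's own z axis and vertical below 0.15 rad and height (world z) of tin_mid below 0.1 m), for 0.2 s.
2. every sauce pot present stands upright on the floor of the well (x of pot1_mid in the frame of well between -0.045 and 0.045 m and y of pot1_mid in the frame of well between -0.105 and 0.105 m and z of pot1_mid in the frame of well between 0.01 and 0.036 m and angle between each of pot1_mid, pot2_mid, pot3_mid's own z axis and vertical below 0.2 rad and x of pot2_mid in the frame of well between -0.045 and 0.045 m and y of pot2_mid in the frame of well between -0.105 and 0.105 m and z of pot2_mid in the frame of well between 0.01 and 0.036 m and x of pot3_mid in the frame of well between -0.045 and 0.045 m and y of pot3_mid in the frame of well between -0.105 and 0.105 m and z of pot3_mid in the frame of well between 0.01 and 0.036 m), for 0.2 s.
3. the lid is shut on the well (value of joint lid below 0.05 rad), for 0.2 s.
4. the green button is pressed right down, with the tab slid back and the lid shut (value of joint button above 0.0045 m and value of joint tab above 0.04 m and value of joint lid below 0.05 rad), for 0.05 s.
At the end, for the whole second after the job is handed in: every pot present upright (11 deg) on the well's floor; tin upright on its mat, centre within 20 mm (x) and 25 mm (y) of the mat's, square to it within 9 deg either way round; lid shut (below 0.05 rad); tab slid back at least 40 mm; button up again; everything at rest (all of step 2 and x of tin_mid in the frame of mat between -0.02 and 0.02 m and y of tin_mid in the frame of mat between -0.025 and 0.025 m and z of tin_mid in the frame of mat between 0.07 and 0.09 m and angle between tin_mid's own z axis and vertical below 0.06 rad and angle between the x axis of tin_mid and the x axis of mat, either way round below 0.15 rad and value of joint lid below 0.05 rad and value of joint tab above 0.04 m and value of joint button below 0.002 m and linear speed of each of pot1, pot2, pot3, tin below 0.01 m/s); the robot touches nothing.
It fails at once if the squeeze bottle is shifted more than 40 mm or tipped over (distance of squeeze from where it was at the start of the episode above 0.04 m or angle between squeeze's own z axis and vertical above 0.5 rad).
It fails at once if the pepper mill is shifted more than 40 mm or tipped over (distance of mill from where it was at the start of the episode above 0.04 m or angle between mill's own z axis and vertical above 0.5 rad).
It fails at once if the bowl is shifted more than 40 mm or tipped over (distance of bowl from where it was at the start of the episode above 0.04 m or angle between bowl's own z axis and vertical above 0.5 rad).
Of pot1, pot2, pot3 only 2 to 3 are there at a start; the rules pass over those that are not, and their reading is None.
At some moment in a run one of pot1, pot2, pot3 may be knocked a few centimetres aside while the robot is not near it.
It also fails if it takes over 210 s, if anything falls off the work surface, if the arm or the gripper's body presses on something with over 40 N, if the wrist force passes 120 N, or if a joint passes its speed limit or range.

ROBOT

A 7-joint arm with a two-finger parallel gripper is mounted at the origin on the work surface. World frame = base frame: x ahead of the robot, y to its left, z up, the work surface at z = 0. Lengths are in m, angles in rad, forces in N, time in s.
With the tool pointing down it reaches from about 0.4 to 0.875 m from the base axis. Payload 19.3 kg.
Tool frame: the origin (TCP) lies midway between the tips of the shut fingers; the grasp point (between the pads) lies 19 mm behind it; z points along the fingers, y is the direction in which the jaws open and shut (so a half turn about z gives the same grasp; the last joint's range is limited). The gripper opens to 85 mm and grips with 20 to 120 N. Pads are 22 mm wide; open, the fingers measure 114 mm over their backs; the gripper's body (76 mm by 85 mm) begins 54 mm behind the grasp point. The pads swing forward as they close: fully open they stand 13 mm farther back than shut.
Start: joints at [1.127, 0.521, -0.036, 1.599, 0.021, 1.021, -0.113], TCP at [0.228, -0.582, 0.195] pointing down, gripper open.
Joint ranges: [-2.91, 2.91], [-0.3, 2.13], [-1.5, 1.42], [0.17, 2.43], [-1.26, 4.41], [0.16, 1.93], [-2.52, 2.52]. Speed limits (rad/s): [1.89, 1.89, 2.39, 2.39, 3.01, 3.01, 3.01].

INTERFACE

Orientations are given as [roll, pitch, yaw] about the fixed x, y, z axes, in that order (R = Rz(yaw) Ry(pitch) Rx(roll)).
In Python, from workcell import telemetry, cams, workorder gives the robot as it stands. The module is installed in compiled form; this text tells all that it offers.
- The arm moves only by the tool apply_moves, never from a script. Its argument "steps" is a list of rows, each a list of 4 numbers: the shift along the tool's x, y, z in cm, then the turn about the tool's z in rad. A call has exactly 10 rows; each row is the pose to reach, as a shift and turn from the pose commanded when the call began, along the tool's axes at that moment; what a row does not reach only later rows make up. A row lasts 1/12 s, in which the tool goes at most 41.7 mm and 7.16 degrees, less where a joint would pass 70% of its speed; a pose out of reach is approached as far as the arm can. A call with a gripper value outside its range is refused whole. "claw" is the closure, from 0 (fully open) to 1 (shut), set as the call begins (left out, the last holds). The fingers move at their own pace and stop on an object; "force" is the grip in N (left out, the last holds). Time passes only in rows, so rows that repeat a pose let the fingers close, or fill a call up. It gives the time, the measured TCP pose, the force and the opening at its end, in the units of the state.
- telemetry.observe(): the state, without advancing time (a new reading comes with each control period).
- cams.grab_frame(name): name is "scene" or "top" or "wrist"; returns a dict with "color" (420x560x3 uint8, red, green, blue), "mtx" (3x3 intrinsics, pixels), "k1" (the pictures are not rectified: a ray, as slopes to the right and down, at radius r is drawn at 1 + k1 r^2 times it, then the intrinsics apply), "eye" and "orientation" of the camera in the world; the wrist camera has in their place "T_tool_cam" (4x4, takes a point from camera to tool coordinates, whose origin is the TCP and whose axes are the flange's). Camera axes: x right, y down, z forward; pixel columns grow to the right and rows downward; lengths in m; the calibration is good to about 2 mm. A picture is of the moment at which its call begins: read the wrist's pose just before it. There is no depth.
- workorder.job_done(): hands the job in, once; it reports no verdict.
Trained networks look in the newest picture that a camera, given by its name, has taken for a name from the list of things; names that differ only in an ending like _2 or _b are one class to them, and where a whole thing is asked for, a point or a joint stands for the part that bears it (a point fixed in the world has none). Each returns a list of dicts, best first, with "score" (0 to 1); they miss things now and then, are a little off and sometimes report something else, mostly with a low value. They report only what shows in the picture. A call takes as long as a camera call.
- cams.find_in(camera, name): "box" ([left, top, width, height] in pixels, round what is visible of it).
- cams.pinpoint(camera, name): "uv" ([column, row] in pixels: a listed point, or the origin of a listed thing).
The state is a dict: "clock": time; "qpos": joint angles; "qd": joint speeds; "joint_efforts": joint torques, N m; "position": TCP position; "tool_rot": TCP orientation; "force": force on the tool from outside, world axes, zero at the start; "moment": the same for the moment, N m; "grip_width": finger opening in m.
Only numpy, scipy, OpenCV 4.12 (cv2) and the standard library are available. Lean on these libraries where they do the work, as an engineer would, in place of code of your own. Each camera call takes 0.05 s, during which the arm holds its last target. There are 200 camera calls.

## Working session

There is one attempt and no reset: what is moved stays moved. The work goes in short steps, Python scripts to look and compute and a tool call to move; the robot and the scene stay as the last step left them, time stands still between calls to the robot, and variables do not carry over. Pictures are saved under pics/ and viewed, about 12 in all and at most 16, crops included, and the job is handed in when it is done.

Besides the shell and the picture viewer there is one more tool, called after "Request:" as name(argument=value, ...) on one line, values as JSON. apply_moves: Moves the arm, as the interface text tells. Its arguments: {"type":"object","properties":{"steps":{"type":"array"},"claw":{"type":"number"},"force":{"type":"number"}},"required":["steps"]}

```bash
mkdir -p pics; cat > h.py <<'E'
import numpy as np, cv2, json
from scipy.spatial.transform import Rotation as Rn
from workcell import telemetry, cams, workorder
def rotm(o):
    o=np.array(o,float)
    if o.shape==(3,3): return o
    return Rn.from_euler('xyz',o).as_matrix() if o.size==3 else Rn.from_quat(o).as_matrix()
def tool():
    s=telemetry.observe(); T=np.eye(4); T[:3,:3]=rotm(s['tool_rot']); T[:3,3]=s['position']; return T
def grab(n):
    T=tool(); f=cams.grab_frame(n)
    if n=='wrist': C=T@np.array(f['T_tool_cam'])
    else:
        C=np.eye(4); C[:3,:3]=rotm(f['orientation']); C[:3,3]=f['eye']
    f['C']=C; return f
def ray(f,uv):
    K=np.array(f['mtx']); k=f['k1']
    d=cv2.undistortPoints(np.array([[uv]],float),K,np.array([k,0,0,0.]))[0,0]
    v=f['C'][:3,:3]@np.array([d[0],d[1],1]); return f['C'][:3,3],v/np.linalg.norm(v)
def atz(f,uv,z):
    o,v=ray(f,uv); return o+v*(z-o[2])/v[2]
def tri(obs):
    A=np.zeros((3,3));b=np.zeros(3)
    for f,uv in obs:
        o,v=ray(f,uv);P=np.eye(3)-np.outer(v,v);A+=P;b+=P@o
    p=np.linalg.solve(A,b)
    e=[np.linalg.norm((np.eye(3)-np.outer(ray(f,u)[1],ray(f,u)[1]))@(p-ray(f,u)[0])) for f,u in obs]
    return p,max(e)
def proj(f,p):
    q=np.linalg.inv(f['C'])@np.append(p,1); 
    return cv2.projectPoints(q[:3].reshape(1,1,3),np.zeros(3),np.zeros(3),np.array(f['mtx']),np.array([f['k1'],0,0,0.]))[0].ravel()
def save(f,n): cv2.imwrite('pics/'+n+'.png',f['color'][:,:,::-1])
E
python3 - <<'E'
from h import *
print(telemetry.observe())
F={}
for c in ('scene','top'):
    f=F[c]=grab(c); save(f,c+'0'); print(c,f['eye'],f['orientation'],f['mtx'],f['k1'])
for n in ['tin_mid','pot1_mid','mat','well','lid_hinge','lid_handle','tab_fin','button_top','squeeze','mill','bowl']:
    r={c:cams.pinpoint(c,n) for c in F}
    for c in F: print(n,c,[(np.round(d['uv'],1).tolist(),round(d['score'],2)) for d in r[c]][:4])
    if r['scene'] and r['top']:
        p,e=tri([(F[c],r[c][0]['uv']) for c in F]); print('   ',p.round(4),round(e,4))
E
```

```text
{'clock': 0.0, 'qpos': array([ 1.12677379,  0.52202461, -0.03632502,  1.60001788,  0.0211984 ,
        1.02112318, -0.11280441]), 'qd': array([ 0.00031736,  0.00158616,  0.00113156, -0.00106742,  0.00059567,
       -0.0003224 , -0.00089571]), 'joint_efforts': array([-3.56847358e-04, -9.27109337e+01,  1.97977535e+00, -3.69940424e+01,
        1.78039883e-02,  8.22678121e-03, -1.05129524e-05]), 'position': array([ 0.22805008, -0.58148141,  0.19401565]), 'tool_rot': array([-3.14040773e+00,  8.61940691e-05,  3.73805483e-01]), 'force': array([ 0.03254029, -0.57880696,  1.20662871]), 'moment': array([ 0.06560432, -0.01676361,  0.05820687]), 'grip_width': 0.08544895474064709}
scene [0.96266358 0.70931021 1.0683022 ] [-2.40460942  0.00414151  2.65249687] [[464.97573526   0.         274.95024604]
 [  0.         464.97573526 208.80365725]
 [  0.           0.           1.        ]] -0.16317317515883498
top [ 0.38471559 -0.03770832  1.33110397] [-2.98978599  0.00641259 -1.57541552] [[440.32856193   0.         275.89758937]
 [  0.         440.32856193 209.73771513]
 [  0.           0.           1.
[... 414 characters left out ...]
 188.6], 0.97), ([316.3, 261.9], 0.38)]
    [ 0.6229 -0.1805  0.1242] 0.0064
lid_handle scene [([294.7, 171.3], 0.73)]
lid_handle top [([436.0, 256.6], 0.23)]
    [ 0.373  -0.4628 -0.0992] 0.1096
tab_fin scene [([253.4, 140.4], 0.45)]
tab_fin top [([386.4, 238.7], 0.64)]
    [ 0.4876 -0.3343  0.1291] 0.0012
button_top scene []
button_top top []
squeeze scene [([241.5, 272.8], 0.95), ([333.0, 294.7], 0.63)]
squeeze top [([255.4, 169.6], 0.91)]
    [0.7099 0.0318 0.0202] 0.0001
mill scene [([368.9, 388.3], 0.67)]
mill top [([118.5, 211.0], 0.9)]
    [ 5.857e-01  4.582e-01 -4.000e-04] 0.002
bowl scene [([243.8, 135.8], 0.59)]
bowl top [([256.0, 171.4], 0.3)]
    [ 0.6298 -0.0054  0.429 ] 0.0285
```

View pics/scene0.png

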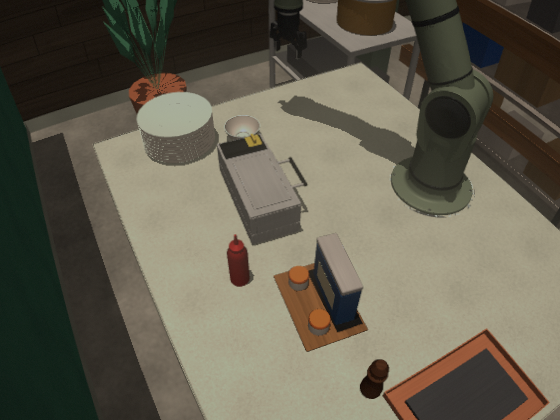

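View pics/top0.png

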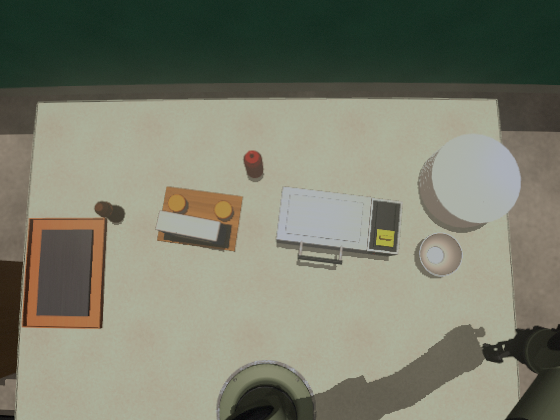

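The scene view shows the board on the left (+y), the tin in front of two visible pots (299,277 and 319,320), the warmer on the right with the tab at (255,142), and the bottle between them. The top view agrees: pots at (177,203) and (223,211), handle at (320,255), tab at (385,237).

```bash
python3 - <<'E'
from h import *
a=cv2.imread('pics/top0.png')[155:280,145:410]
cv2.imwrite('pics/top0c.png',cv2.resize(a,None,fx=3,fy=3,interpolation=cv2.INTER_CUBIC))
E
```

```text
(no output)
```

View pics/top0c.png

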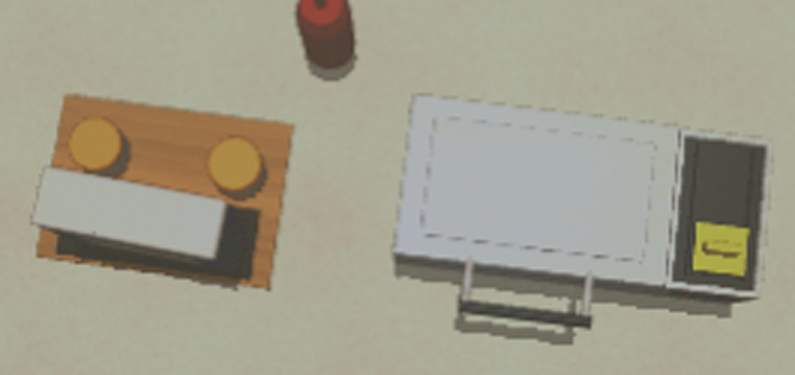

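```bash
cat > fit.py <<'E'
from h import *
f=cams.grab_frame  # unused
E
python3 - <<'E'
from h import *
f=grab('top')
c=lambda *ps,z:np.array([atz(f,(p[0]/3+145,p[1]/3+155),z) for p in ps])
def show(n,P):
    ctr=P.mean(0); print(n,'ctr',ctr.round(4),'edges',[round(float(np.linalg.norm(P[i]-P[(i+1)%len(P)])),3) for i in range(len(P))],
     'edge angles',[round(float(np.degrees(np.arctan2(*(P[(i+1)%len(P)]-P[i])[[1,0]]))),1) for i in range(len(P))])
    return ctr
show('board',c((65,95),(294,124),(270,289),(37,257),z=.006))
show('tin',c((43,168),(228,198),(216,257),(34,224),z=.166))
show('warmer',c((412,95),(770,141),(758,296),(396,252),z=.12))
show('tabplate',c((697,222),(749,226),(744,276),(693,271),z=.135))
show('handle',c((461,309),(590,322),z=.13))
show('fin',c((722,247),z=.143))
show('pots',c((96,145),(236,165),z=.052)); print(c((96,145),(236,165),z=.052).round(4))
print(c((330,65),z=0))
print('bowl',atz(f,(441,255),.03))
E
```

```text
board ctr [0.5618 0.2002 0.006 ] edges [0.239, 0.169, 0.239, 0.168] edge angles [-97.7, 172.2, 82.1, -7.9]
tin ctr [0.5216 0.2034 0.166 ] edges [0.17, 0.054, 0.166, 0.051] edge angles [-99.5, 169.3, 79.6, -7.2]
warmer ctr [ 0.5399 -0.2078  0.12  ] edges [0.337, 0.145, 0.335, 0.148] edge angles [-97.7, 173.0, 82.7, -6.1]
tabplate ctr [ 0.4883 -0.3291  0.135 ] edges [0.048, 0.046, 0.047, 0.045] edge angles [-94.8, 171.8, 84.0, -6.8]
handle ctr [ 0.4293 -0.1504  0.13  ] edges [0.117, 0.117] edge angles [-96.1, 83.9]
fin ctr [ 0.4891 -0.3283  0.143 ] edges [0.0] edge angles [0.0]
pots ctr [0.5909 0.1928 0.052 ] edges [0.14, 0.14] edge angles [-98.5, 81.5]
[[0.6013 0.2623 0.052 ]
 [0.5805 0.1233 0.052 ]]
[[0.69235113 0.03411792 0.        ]]
bowl [ 0.44515138 -0.51971185  0.03      ]
```

Everything fits the given sizes (board 239×169, warmer 336×147, tin 168×53, two pots 140 mm apart). Board yaw ≈ −7.9°, warmer yaw ≈ −7°. Next I move the arm above the tin.

```bash
cat >> h.py <<'E'
def go(*targets):
    """print tool-axis moves for successive (x,y,z,yaw) targets, chained from measured pose"""
    T=tool(); p=T[:3,3].copy(); yaw=np.arctan2(T[1,0],T[0,0])
    print('at',p.round(4),'yaw',round(yaw,3))
    for t in targets:
        d=np.array(t[:3])-p; c,s=np.cos(yaw),np.sin(yaw)
        dy=(t[3]-yaw+np.pi)%(2*np.pi)-np.pi
        print(t,'->',[round(v*100,2) for v in (d[0]*c+d[1]*s, d[0]*s-d[1]*c, -d[2])],round(-dy,3))
        p=np.array(t[:3]); yaw=t[3]
E
python3 -c "
from h import *
go((.42,-.33,.36,.7),(.47,0,.36,1.1),(.50,.2,.36,1.4))"
```

```text
at [ 0.2282 -0.5818  0.1946] yaw 0.374
(0.42, -0.33, 0.36, 0.7) -> [np.float64(27.05), np.float64(-16.44), np.float64(-16.54)] -0.326
(0.47, 0, 0.36, 1.1) -> [np.float64(25.08), np.float64(-22.02), np.float64(-0.0)] -0.4
(0.5, 0.2, 0.36, 1.4) -> [np.float64(19.18), np.float64(-6.4), np.float64(-0.0)] -0.3
```

Request:
apply_moves(steps=[[3, -2, -4, -0.04], [6, -4, -8, -0.08], [9, -6, -11, -0.12], [12, -8, -13, -0.16], [15, -10, -15, -0.2], [18, -12, -16.5, -0.24], [21, -14, -16.5, -0.28], [24, -15.5, -16.5, -0.32], [27, -16.4, -16.5, -0.326], [27, -16.4, -16.5, -0.326]], claw=0, force=40)

```text
clock: 2.08
position: [0.425, -0.3243, 0.3602]
tool_rot: [3.141, -0.003, 0.709]
force: [1.6, 0.2, -0.6]
grip_width: 0.0856
```

Request:
apply_moves(steps=[[2.8, -2.4, 0, -0.05], [5.6, -4.8, 0, -0.1], [8.4, -7.2, 0, -0.15], [11.2, -9.6, 0, -0.2], [14, -12, 0, -0.25], [16.8, -14.5, 0, -0.3], [19.6, -17, 0, -0.35], [22.4, -19.6, 0, -0.4], [25, -22, 0, -0.4], [25, -22, 0, -0.4]])

```text
clock: 2.92
position: [0.4695, 0.0053, 0.36]
tool_rot: [-3.142, -0.002, 1.107]
force: [-0.2, 0.4, -0.0]
grip_width: 0.0856
```

Request:
apply_moves(steps=[[3, -1, 0, -0.05], [6, -2, 0, -0.1], [9, -3, 0, -0.15], [12, -4, 0, -0.2], [15, -5, 0, -0.25], [17, -6, 0, -0.3], [19, -6.4, 0, -0.3], [19.2, -6.4, 0, -0.3], [19.2, -6.4, 0, -0.3], [19.2, -6.4, 0, -0.3]])

```text
clock: 3.75
position: [0.4994, 0.1982, 0.3595]
tool_rot: [-3.141, 0.0, 1.399]
force: [0.2, -0.2, 0.3]
grip_width: 0.0855
```

```bash
python3 - <<'E'
from h import *
s=telemetry.observe(); print(s['qpos'].round(2)); go()
f=grab('wrist'); save(f,'w1'); print(f['C'].round(3))
for n in ['tin_mid','pot1_mid','mat']:
    print(n,[(np.round(d['uv'],1).tolist(),round(d['score'],2)) for d in cams.pinpoint('wrist',n)])
    print(n,[(np.round(d['box'],1).tolist(),round(d['score'],2)) for d in cams.find_in('wrist',n)])
E
```

```text
[ 0.03  0.3  -0.68  1.57  0.19  1.34 -0.84]
at [0.4994 0.1982 0.3595] yaw 1.399
[[ 0.985 -0.164 -0.053  0.513]
 [-0.172 -0.936 -0.307  0.277]
 [ 0.     0.312 -0.95   0.539]
 [ 0.     0.     0.     1.   ]]
tin_mid []
tin_mid [([278.7, 81.2, 59.2, 159.6], 0.85), ([412.2, 211.8, 83.8, 78.0], 0.57)]
pot1_mid []
pot1_mid []
mat []
mat [([264.4, 56.3, 119.4, 165.6], 0.82), ([269.8, 322.6, 130.6, 83.4], 0.67), ([331.2, 77.0, 44.5, 37.5], 0.22)]
```

View pics/w1.png

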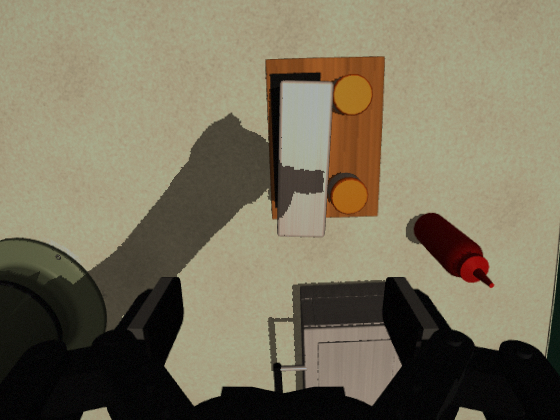

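The wrist view shows the tin top at corners (281,82)–(332,82)–(325,236)–(278,236), two pots only at (352,95) and (349,196), and nothing in the gap between them.

```bash
python3 - <<'E'
from h import *
f=grab('wrist'); t=grab('top')
P=np.array([atz(f,p,.166) for p in [(281,82),(332,82),(326,236),(278,236)]])
print(P.round(4),P.mean(0).round(4),np.degrees(np.arctan2(*(P[0]-P[3])[[0,1]])),np.degrees(np.arctan2(*(P[1]-P[2])[[0,1]])))
B=np.array([atz(f,p,.006) for p in [(266,59),(384,57),(378,216),(272,216)]]);print('board',B.round(4),B.mean(0).round(4))
for a,b in [((352,95),(96,145)),((349,196),(236,165))]: print(tri([(f,a),(t,(b[0]/3+145,b[1]/3+155))]))
tt=[((43,168)),(228,198),(216,257),(34,224)]
for a,b in zip([(281,82),(326,236)],[tt[0],tt[2]]): print('tin',tri([(f,a),(t,(b[0]/3+145,b[1]/3+155))]))
a=P.mean(0); go((a[0],a[1],.20,1.4))
E
```

```text
[[0.5142 0.2913 0.166 ]
 [0.5647 0.2826 0.166 ]
 [0.5359 0.1187 0.166 ]
 [0.482  0.1282 0.166 ]] [0.5242 0.2052 0.166 ] 11.180792580528784 9.967687398026982
board [[0.4993 0.3317 0.006 ]
 [0.6648 0.3069 0.006 ]
 [0.6329 0.0705 0.006 ]
 [0.4653 0.0999 0.006 ]] [0.5656 0.2023 0.006 ]
(array([0.60356264, 0.26337945, 0.04809587]), np.float64(0.0016254027992749084))
(array([0.58312911, 0.12413997, 0.04571646]), np.float64(0.0016310937633222627))
tin (array([0.532799  , 0.27707343, 0.230498  ]), np.float64(0.02216928413050797))
tin (array([0.50783517, 0.12389185, 0.17360209]), np.float64(0.027587990980669427))
at [0.4994 0.1986 0.3597] yaw 1.399
(np.float64(0.524205462806173), np.float64(0.20521534585652587), 0.2, 1.4) -> [np.float64(1.07), np.float64(2.34), np.float64(15.97)] -0.001
```

Request:
apply_moves(steps=[[0.6, 1, 3, 0.01], [1, 2.3, 6, 0.01], [1, 2.3, 9, 0.01], [1, 2.3, 12, 0.01], [1, 2.3, 15, 0.01], [1, 2.3, 18, 0.01], [1, 2.3, 20, 0.01], [1, 2.3, 22, 0.01], [1, 2.3, 24, 0.01], [1, 2.3, 24.8, 0.01]])

```text
clock: 5.03
position: [0.5227, 0.2042, 0.1093]
tool_rot: [-3.139, 0.001, 1.39]
force: [-0.3, -0.3, 0.3]
grip_width: 0.0855
```

Request:
apply_moves(steps=[[0, 0, 0, 0], [0, 0, 0, 0], [0, 0, 0, 0], [0, 0, 0, 0], [0, 0, 0, 0], [0, 0, 0, 0], [0, 0, 0, 0], [0, 0, 0, 0], [0, 0, 0, 0], [0, 0, 0, 0]], claw=1, force=50)

```text
clock: 5.87
position: [0.5243, 0.2052, 0.113]
tool_rot: [3.14, -0.001, 1.39]
force: [-2.4, -0.5, 7.6]
grip_width: 0.0538
```

Request:
apply_moves(steps=[[0, 0, -1, 0], [0, 0, -3, 0], [0, 0, -5, 0], [1.5, -1.5, -5, 0], [3.5, -3.6, -5, 0], [5.5, -5.8, -5, 0], [7.5, -8, -5, 0], [9.5, -10, -5, 0], [11.5, -12, -5, 0], [12.4, -12.9, -5, 0]])

```text
clock: 6.7
position: [0.4168, 0.3532, 0.1629]
tool_rot: [-3.141, -0.002, 1.393]
force: [0.0, 0.2, -3.4]
grip_width: 0.0539
```

Request:
apply_moves(steps=[[0, 0, 0, 0], [0, 0, 1, 0], [0, 0, 2, 0], [0, 0, 3, 0], [0, 0, 4, 0], [0, 0, 4.6, 0], [0, 0, 5, 0], [0, 0, 5.3, 0], [0, 0, 5.5, 0], [0, 0, 5.6, 0]])

```text
clock: 7.53
position: [0.4192, 0.3499, 0.1069]
tool_rot: [3.141, 0.001, 1.389]
force: [-11.6, -13.3, 45.6]
grip_width: 0.0535
```

Request:
apply_moves(steps=[[0, 0, -0.2, 0], [0, 0, -0.3, 0], [0, 0, -0.3, 0], [0, 0, -0.3, 0], [0, 0, -0.3, 0], [0, 0, -0.3, 0], [0, 0, -0.3, 0], [0, 0, -0.3, 0], [0, 0, -0.3, 0], [0, 0, -0.3, 0]])

```text
clock: 8.37
position: [0.4191, 0.35, 0.1086]
tool_rot: [-3.142, 0.0, 1.39]
force: [-0.8, -0.3, -3.7]
grip_width: 0.054
```

Request:
apply_moves(steps=[[0, 0, 0, 0], [0, 0, 0, 0], [0, 0, 0, 0], [0, 0, 0, 0], [0, 0, 0, 0], [0, 0, 0, 0], [0, 0, -1, 0], [0, 0, -3, 0], [0, 0, -5, 0], [0, 0, -8, 0]], claw=0)

```text
clock: 9.2
position: [0.4184, 0.3495, 0.1889]
tool_rot: [-3.14, 0.001, 1.39]
force: [-0.1, 0.2, 0.8]
grip_width: 0.0856
```

```bash
python3 - <<'E'
from h import *
go((.36,.1,.30,1.2),(.36,-.145,.30,1.45))
# refine warmer points with scene camera
F={c:grab(c) for c in('scene','top')}; save(F['scene'],'scene1')
for n in ['lid_handle','tab_fin','lid_hinge','tin_mid','pot1_mid']:
    r={c:cams.pinpoint(c,n) for c in F}
    for c in F: print(n,c,[(np.round(d['uv'],1).tolist(),round(d['score'],2)) for d in r[c]][:3])
    if r['scene'] and r['top']: print(tri([(F[c],r[c][0]['uv']) for c in F]))
print('proj handle est',proj(F['scene'],(.430,-.153,.127)),proj(F['top'],(.430,-.153,.127)))
E
```

```text
at [0.4184 0.3495 0.1889] yaw 1.39
(0.36, 0.1, 0.3, 1.2) -> [np.float64(-25.59), np.float64(-1.26), np.float64(-11.11)] 0.19
(0.36, -0.145, 0.3, 1.45) -> [np.float64(-22.83), np.float64(8.88), np.float64(-0.0)] -0.25
lid_handle scene [([294.2, 168.1], 0.88), ([403.2, 302.0], 0.27)]
lid_handle top [([317.5, 260.8], 0.68), ([118.9, 211.9], 0.68)]
(array([ 0.43546866, -0.14824462,  0.13697222]), np.float64(0.009850077722926773))
tab_fin scene [([252.0, 139.2], 0.48)]
tab_fin top [([177.2, 206.7], 0.68), ([386.1, 237.6], 0.52)]
(array([0.59914699, 0.11788193, 0.50151056]), np.float64(0.08913766041059501))
lid_hinge scene [([233.8, 189.3], 0.66)]
lid_hinge top [([328.2, 192.1], 0.68)]
(array([ 0.62422964, -0.18073471,  0.11067821]), np.float64(0.003793234739265021))
tin_mid scene [([402.3, 303.1], 0.66)]
tin_mid top [([139.8, 267.1], 0.83)]
(array([0.4176351 , 0.34912451, 0.09296018]), np.float64(0.006391457770420186))
pot1_mid scene []
pot1_mid top [([435.0, 257.9], 0.31)]
proj handle est [298.2107978  169.49113919] [321.01622786 259.95774327]
```

Request:
apply_moves(steps=[[0, 0, -3, 0], [-2, 0, -6, 0], [-5, -0.2, -9, 0], [-9, -0.4, -11, 0], [-13, -0.6, -11, 0.05], [-17, -0.8, -11, 0.1], [-21, -1, -11, 0.15], [-24, -1.2, -11, 0.19], [-25.6, -1.3, -11, 0.19], [-25.6, -1.3, -11, 0.19]])

```text
clock: 10.63
position: [0.3596, 0.0973, 0.2987]
tool_rot: [3.141, 0.001, 1.195]
force: [1.3, 1.5, -0.2]
grip_width: 0.0853
```

```bash
python3 -c "
from h import *
go((.42,-.15,.30,1.449))"
```

```text
at [0.3596 0.0973 0.2987] yaw 1.195
(0.42, -0.15, 0.3, 1.449) -> [np.float64(-20.8), np.float64(14.69), np.float64(-0.13)] -0.254
```

Request:
apply_moves(steps=[[-2.4, 1.7, 0, -0.03], [-4.8, 3.4, 0, -0.06], [-7.2, 5.1, 0, -0.1], [-9.6, 6.8, 0, -0.15], [-12, 8.5, 0, -0.2], [-14.4, 10.2, 0, -0.254], [-16.8, 11.9, 0, -0.254], [-19.2, 13.6, 0, -0.254], [-20.8, 14.7, 0, -0.254], [-20.8, 14.7, 0, -0.254]], claw=0.5)

```text
clock: 11.47
position: [0.4224, -0.1498, 0.298]
tool_rot: [-3.141, 0.0, 1.45]
force: [-1.1, -0.1, -0.2]
grip_width: 0.0423
```

```bash
python3 - <<'E'
from h import *
go()
f=grab('wrist'); save(f,'w2')
for n in ['lid_handle','tab_fin','lid_hinge']:
    print(n,[(np.round(d['uv'],1).tolist(),round(d['score'],2)) for d in cams.pinpoint('wrist',n)])
E
```

```text
at [ 0.4224 -0.1498  0.298 ] yaw 1.45
lid_handle [([296.0, 173.3], 0.72)]
tab_fin []
lid_hinge [([469.6, 179.7], 0.76)]
```

View pics/w2.png

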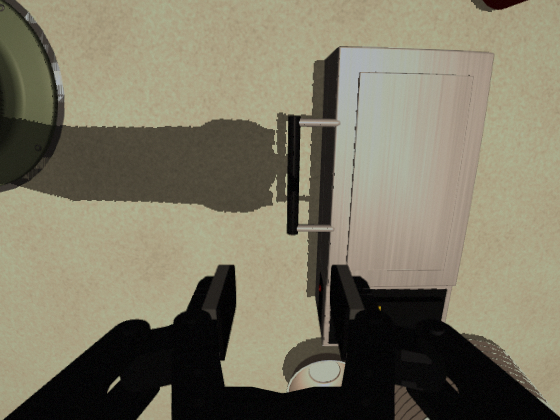

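The wrist view shows the handle bar from (295,116) to (292,233), vertical in the image, with the lid's hinge edge at (492,55)–(456,285).

```bash
python3 - <<'E'
from h import *
f=grab('wrist'); t=grab('top')
p,e=tri([(f,(293.5,174.5)),(t,(320.2,260.2))]); print('handle',p.round(4),e)
for q in [(295,116),(292,233)]: print(atz(f,q,.13).round(4))
L=np.array([atz(f,q,.125) for q in [(338,48),(492,53),(456,286),(324,284)]]); print(L.round(4))
print('lid yaw',np.degrees(np.arctan2(*(L[1]-L[2])[[0,1]])),np.degrees(np.arctan2(*(L[0]-L[3])[[0,1]])))
print('hinge tri',tri([(f,(469.6,179.7)),(t,(328.2,192.1))]))
E
```

```text
handle [ 0.4329 -0.1574  0.0585] 0.0010170642337317321
[ 0.441  -0.0854  0.13  ]
[ 0.4251 -0.2047  0.13  ]
[[ 0.4877 -0.0284  0.125 ]
 [ 0.6356 -0.0461  0.125 ]
 [ 0.6069 -0.2952  0.125 ]
 [ 0.4543 -0.2728  0.125 ]]
lid yaw 6.569480479238438 7.774329248403117
hinge tri (array([ 0.62224629, -0.1760207 ,  0.11109981]), np.float64(0.002851859314548912))
```

Request:
apply_moves(steps=[[0.3, 0.85, 2, 0], [0.3, 0.85, 4, 0], [0.3, 0.85, 6, 0], [0.3, 0.85, 8, 0], [0.3, 0.85, 10, 0], [0.3, 0.85, 12, 0], [0.3, 0.85, 12, 0], [0.3, 0.85, 12, 0], [0.3, 0.85, 12, 0], [0.3, 0.85, 12, 0]], claw=0.65, force=20)

```text
clock: 12.6
position: [0.4313, -0.1446, 0.1798]
tool_rot: [3.14, 0.0, 1.454]
force: [0.3, -0.4, 0.1]
grip_width: 0.0299
```

Request:
apply_moves(steps=[[0, 0, 1, 0], [0, 0, 2, 0], [0, 0, 3, 0], [0, 0, 4, 0], [0, 0, 5, 0], [0, 0, 6, 0], [0, 0, 7, 0], [0, 0, 7, 0], [0, 0, 7, 0], [0, 0, 7, 0]])

```text
clock: 13.43
position: [0.4308, -0.1446, 0.1088]
tool_rot: [3.141, -0.0, 1.454]
force: [0.1, 0.9, 0.4]
grip_width: 0.0299
```

Request:
apply_moves(steps=[[0, 0, 0, 0], [0, 0, 0, 0], [0, 0, 0, 0], [0, 0, 0, 0], [0, 0, 0, 0], [0, 0, 0, 0], [0, 0, 0, 0], [0, 0, 0, 0], [0, 0, 0, 0], [0, 0, 0, 0]], claw=1)

```text
clock: 14.27
position: [0.4306, -0.1446, 0.1086]
tool_rot: [-3.142, -0.0, 1.454]
force: [-0.3, -0.4, -0.0]
grip_width: -0.0
```

```bash
python3 - <<'E'
from h import *
f=grab('wrist'); s=grab('scene')
a=cv2.resize(s['color'][110:230,215:355],None,fx=3,fy=3,interpolation=cv2.INTER_CUBIC)
b=f['color'][60:420,100:460]
cv2.imwrite('pics/m3.png',np.hstack([a[:360],b])[:,:,::-1])
print(proj(f,(.4306,-.1446,.1286)))
E
```

```text
[282.6024659  263.58946614]
```

View pics/m3.png

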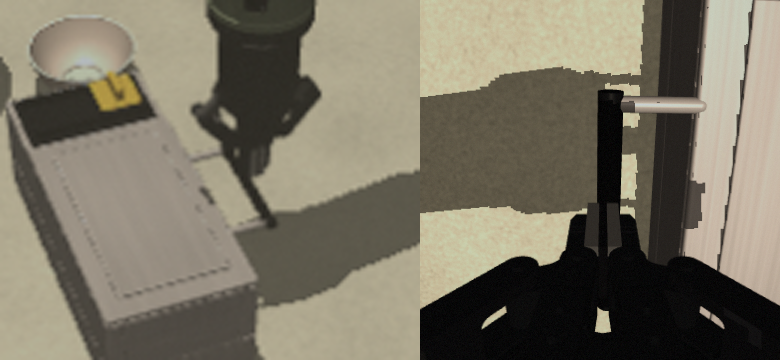

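```bash
python3 - <<'E'
from h import *
f=grab('wrist'); s=grab('scene'); t=grab('top')
g=dict(f); T=np.eye(4); T[:3,:3]=rotm([-3.141,0,1.45]); T[:3,3]=[.4224,-.1498,.298]; g['C']=T@np.array(f['T_tool_cam'])
print(np.array(f['T_tool_cam']).round(4))
print('far end', tri([(f,(288.5,152)),(g,(294,116))]))
print('end arm', tri([(f,(300,165)),(g,(301,123))]))
print('scene: far end', tri([(f,(288.5,152)),(s,(215+272/3,110+222/3))]))
print('with top', tri([(s,(215+272/3,110+222/3)),(t,(145+461/3,155+307/3))]))
print('tip proj', proj(s,(.4306,-.1446,.1086)),proj(f,(.4306,-.1446,.1086)), 'bar mid', proj(s,(.431,-.148,.127)))
E
```

```text
[[-1.500e-03 -9.503e-01 -3.112e-01  8.000e-02]
 [ 1.000e+00 -1.500e-03 -0.000e+00 -0.000e+00]
 [-5.000e-04 -3.112e-01  9.503e-01 -1.798e-01]
 [ 0.000e+00  0.000e+00  0.000e+00  1.000e+00]]
far end (array([ 0.44031364, -0.0895178 ,  0.12925093]), np.float64(0.0004917176894287882))
end arm (array([ 0.44579538, -0.09738111,  0.12237871]), np.float64(0.0012470176077270432))
scene: far end (array([ 0.44043279, -0.09040129,  0.12578147]), np.float64(0.000765125103563368))
with top (array([ 0.43846909, -0.09302286,  0.12257821]), np.float64(0.0009755919037843626))
tip proj [299.24732736 175.7726159 ] [282.59251168 247.35074305] bar mid [298.76327282 170.61638104]
```

```bash
python3 - <<'E'
from h import *
f=grab('wrist'); s=grab('scene')
b=cv2.resize(f['color'][190:340,200:370],None,fx=3,fy=3,interpolation=cv2.INTER_CUBIC)
a=cv2.resize(s['color'][135:195,270:320],None,fx=5.6,fy=5.6,interpolation=cv2.INTER_CUBIC)
h=min(len(a),len(b)); m=np.hstack([a[:h],b[:h]]).astype(float)
cv2.imwrite('pics/m4.png',(255*(m/255)**.5).astype(np.uint8)[:,:,::-1])
E
```

```text
(no output)
```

View pics/m4.png

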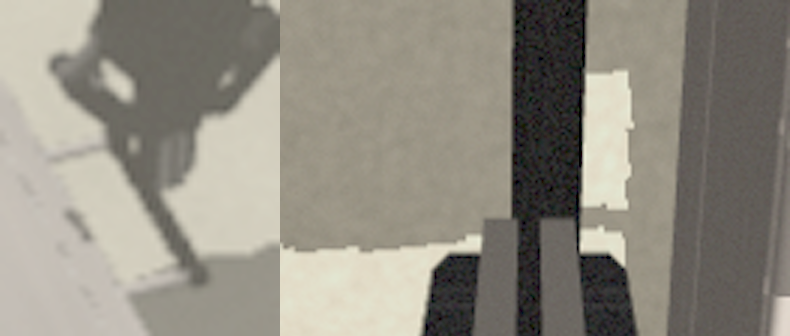

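The pads shut just above the bar: the zoomed view shows both pad tips covering it, with the bar visible through the gap. So I open, go lower and grip again.

Request:
apply_moves(steps=[[0, 0, -1, 0], [0, 0, -1, 0], [0, 0, -1, 0], [0, 0, -1, 0], [0, 0.2, -1, 0], [0, 0.2, 0, 0], [0, 0.2, 1, 0], [0, 0.2, 1.6, 0], [0, 0.2, 1.6, 0], [0, 0.2, 1.6, 0]], claw=0.65)

```text
clock: 15.45
position: [0.4322, -0.1446, 0.0919]
tool_rot: [-3.14, -0.0, 1.454]
force: [-0.7, -0.1, -1.0]
grip_width: 0.0296
```

Request:
apply_moves(steps=[[0, 0, 0, 0], [0, 0, 0, 0], [0, 0, 0, 0], [0, 0, 0, 0], [0, 0, 0, 0], [0, 0, 0, 0], [0, 0, 0, 0], [0, 0, 0, 0], [0, 0, 0, 0], [0, 0, 0, 0]], claw=1)

```text
clock: 16.28
position: [0.4335, -0.145, 0.0932]
tool_rot: [3.14, 0.0, 1.454]
force: [1.7, -0.7, 5.7]
grip_width: -0.0001
```

```bash
python3 - <<'E'
from h import *
f=grab('wrist'); s=grab('scene')
b=cv2.resize(f['color'][130:340,200:370],None,fx=2.7,fy=2.7,interpolation=cv2.INTER_CUBIC)
a=cv2.resize(s['color'][130:200,265:325],None,fx=5.6,fy=5.6,interpolation=cv2.INTER_CUBIC)
h=min(len(a),len(b)); m=np.hstack([a[:h],b[:h]]).astype(float)
cv2.imwrite('pics/m5.png',(255*(m/255)**.5).astype(np.uint8)[:,:,::-1])
for k in (0,.01,.02,.03): print(k,proj(f,tool()[:3,3]+[0,0,k]),proj(s,tool()[:3,3]+[0,0,k]))
print(f['mtx'],telemetry.observe()['force'])
E
```

```text
0 [282.57086543 247.3858092 ] [298.18527546 179.70070188]
0.01 [282.61652196 255.11400774] [298.29267823 177.30071172]
0.02 [282.66703715 263.66169399] [298.40099831 174.87584368]
0.03 [282.72321351 273.16367891] [298.5102437  172.42577572]
[[353.10566248   0.         282.55374779]
 [  0.         353.10566248 211.2095822 ]
 [  0.           0.           1.        ]] [0.94522735 1.12894088 6.75146599]
```

View pics/m5.png

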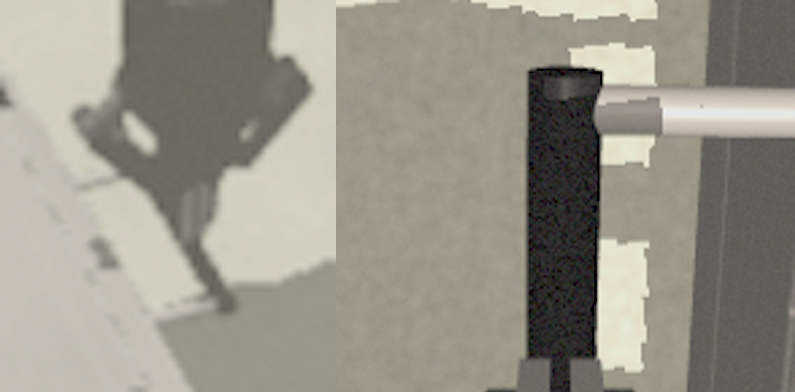

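The tips rest on the bar top: the force is +6.7 N, and both views put the visible tips about 30 mm behind the stated TCP. I go another 2 cm lower.

Request:
apply_moves(steps=[[0, 0, -1.5, 0], [0, 0, -1.5, 0], [0, 0, -1.5, 0], [0, 0, -1.5, 0], [0, 0, -1, 0], [0, 0, 0, 0], [0, 0, 1, 0], [0, 0, 1.8, 0], [0, 0, 1.8, 0], [0, 0, 1.8, 0]], claw=0.65)

```text
clock: 17.22
position: [0.4321, -0.1446, 0.0738]
tool_rot: [-3.14, -0.0, 1.454]
force: [0.4, -0.1, 0.5]
grip_width: 0.0302
```

Request:
apply_moves(steps=[[0, 0, 0, 0], [0, 0, 0, 0], [0, 0, 0, 0], [0, 0, 0, 0], [0, 0, 0, 0], [0, 0, 0, 0], [0, 0, 0, 0], [0, 0, 0, 0], [0, 0, 0, 0], [0, 0, 0, 0]], claw=1)

```text
clock: 18.05
position: [0.4336, -0.145, 0.0751]
tool_rot: [3.14, -0.0, 1.454]
force: [5.7, -0.7, -2.5]
grip_width: 0.0109
```

The bar is gripped now (10.9 mm). Next I swing the lid up its arc.

Request:
apply_moves(steps=[[0, 0.06, -1.14, 0], [0, 0.19, -2.27, 0], [0, 0.38, -3.39, 0], [0, 0.64, -4.5, 0], [0, 0.97, -5.6, 0], [0, 1.36, -6.67, 0], [0, 1.81, -7.71, 0], [0, 2.33, -8.73, 0], [0, 2.91, -9.71, 0], [0, 3.54, -10.66, 0]])

```text
clock: 18.88
position: [0.4712, -0.1497, 0.1824]
tool_rot: [3.135, 0.0, 1.454]
force: [27.3, -7.8, -24.0]
grip_width: 0.0108
```

Request:
apply_moves(steps=[[0, 0.2, 0, 0], [0, 0.4, 0.1, 0], [0, 0.4, 0.1, 0], [0, 0.4, 0.1, 0], [0, 0.4, 0.1, 0], [0, 0.4, 0.1, 0], [0, 0.4, 0.1, 0], [0, 0.4, 0.1, 0], [0, 0.4, 0.1, 0], [0, 0.4, 0.1, 0]])

```text
clock: 19.72
position: [0.4695, -0.1495, 0.1799]
tool_rot: [-3.138, 0.0, 1.453]
force: [-10.5, 0.4, 7.0]
grip_width: 0.0106
```

```bash
python3 - <<'E'
from h import *
s=telemetry.observe(); print(s['force'],s['moment'],s['grip_width']); go()
E
```

```text
[-10.46529402   0.40356065   6.99222405] [ 0.09202359  2.24749259 -0.15155065] 0.010637241745318556
at [ 0.4695 -0.1495  0.1799] yaw 1.453
```

Request:
apply_moves(steps=[[0, 0.44, -1.13, 0], [0, 1.19, -2.0, 0], [0, 1.98, -2.81, 0], [0, 2.82, -3.58, 0], [0, 3.71, -4.3, 0], [0, 4.64, -4.96, 0], [0, 5.6, -5.57, 0], [0, 6.6, -6.11, 0], [0, 7.64, -6.6, 0], [0, 8.69, -7.02, 0]])

```text
clock: 20.55
position: [0.5573, -0.1605, 0.2505]
tool_rot: [-3.14, 0.001, 1.453]
force: [-5.7, -4.9, 6.4]
grip_width: 0.0111
```

Request:
apply_moves(steps=[[0, 0.9, -0.3, 0], [0, 1.82, -0.56, 0], [0, 2.74, -0.77, 0], [0, 3.68, -0.94, 0], [0, 4.62, -1.06, 0], [0, 5.57, -1.13, 0], [0, 6.52, -1.15, 0], [0, 7.47, -1.13, 0], [0, 8.42, -1.06, 0], [0, 8.98, -0.99, 0]])

```text
clock: 21.38
position: [0.6472, -0.1711, 0.26]
tool_rot: [-3.141, 0.001, 1.453]
force: [-2.3, -4.7, 4.0]
grip_width: 0.011
```

Request:
apply_moves(steps=[[0, 0, 0, 0], [0, 0, 0, 0], [0, 0, 0, 0], [0, 0, 0, 0], [0, 0, 0, 0], [0, 0, 0, 0], [0, 0, 0, 0], [0, 0, 0, 0], [0, 0, 0, 0], [0, 0, 0, 0]], claw=0.55)

```text
clock: 22.22
position: [0.6472, -0.1701, 0.2603]
tool_rot: [3.142, -0.0, 1.454]
force: [0.5, 0.7, -1.3]
grip_width: 0.0384
```

Request:
apply_moves(steps=[[0, 0, -1, 0], [0, 0, -2, 0], [0, 0, -3, 0], [0, 0, -5, 0], [0, 0, -7, 0], [0, 0, -9, 0], [0, -3, -9, 0], [0, -6, -9, 0], [0, -9, -9, 0], [0, -12, -9, 0]])

```text
clock: 23.05
position: [0.5268, -0.1559, 0.3513]
tool_rot: [3.14, 0.0, 1.454]
force: [1.4, -0.7, -0.2]
grip_width: 0.0386
```

```bash
python3 - <<'E'
from h import *
go()
F={c:grab(c) for c in('scene','top')}
for n in ['lid_handle','pot1_mid','tin_mid','well']:
    r={c:cams.pinpoint(c,n) for c in F}
    for c in F: print(n,c,[(np.round(d['uv'],1).tolist(),round(d['score'],2)) for d in r[c]][:4])
    if r['scene'] and r['top']: print(tri([(F[c],r[c][0]['uv']) for c in F]))
a=F['scene']['color'][100:350,200:430]; b=F['top']['color'][150:290,140:420]
a=cv2.resize(a,None,fx=1.6,fy=1.6); b=cv2.resize(b,None,fx=1.55,fy=1.55)
m=np.zeros((400,802,3),np.uint8); m[:a.shape[0],:a.shape[1]]=a; m[:b.shape[0],368:368+b.shape[1]]=b
cv2.imwrite('pics/m6.png',m[:,:,::-1])
E
```

```text
at [ 0.5268 -0.1559  0.3513] yaw 1.454
lid_handle scene [([216.8, 140.0], 0.68)]
lid_handle top []
pot1_mid scene []
pot1_mid top []
tin_mid scene [([401.6, 306.2], 0.64)]
tin_mid top [([142.1, 263.8], 0.75)]
(array([0.42354441, 0.34909474, 0.08362468]), np.float64(0.001564977397722267))
well scene [([261.6, 196.8], 0.96)]
well top [([326.2, 221.7], 0.81)]
(array([ 0.54367949, -0.1772937 ,  0.04419721]), np.float64(0.0017954911781364958))
```

View pics/m6.png

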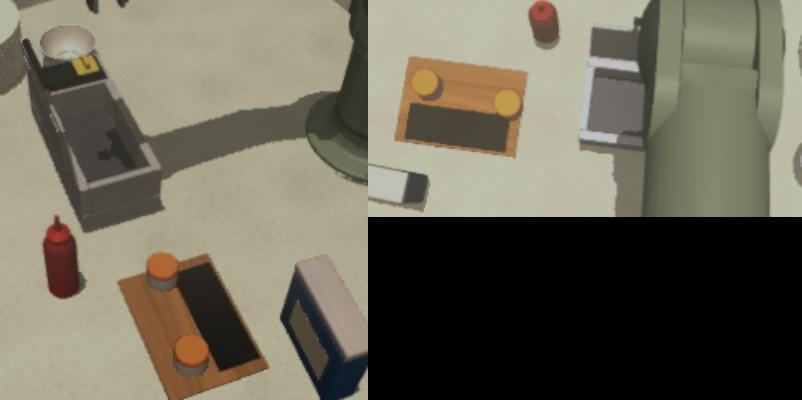

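The lid stands open and only two pots are present. The near-warmer pot has been knocked about 2 cm. Turning for a close look before grasping.

Request:
apply_moves(steps=[[0, -2, 0, 0.1], [1, -4, 0, 0.22], [3, -5.3, 0, 0.33], [6, -5.3, 0, 0.44], [9, -5.3, 0, 0.55], [12, -5.3, 0, 0.66], [15, -5.3, 0, 0.77], [17, -5.3, 0, 0.88], [19, -5.3, 0, 0.99], [19.5, -5.3, 0, 1.1]], claw=0)

```text
clock: 24.38
position: [0.4985, 0.0473, 0.3501]
tool_rot: [-3.14, -0.0, 0.352]
force: [-0.1, 0.9, 0.2]
grip_width: 0.0853
```

Request:
apply_moves(steps=[[1, -1.5, 0, 0.1], [2.5, -3.5, 0, 0.2], [4, -5.5, 0, 0.3], [5.5, -7.5, 0, 0.4], [7, -9.5, 0, 0.48], [8.3, -11, 0, 0.48], [8.6, -11.8, 0, 0.48], [8.6, -11.8, 0, 0.48], [8.6, -11.8, 0, 0.48], [8.6, -11.8, 0, 0.48]])

```text
clock: 25.22
position: [0.538, 0.183, 0.3503]
tool_rot: [3.141, -0.0, -0.127]
force: [-1.0, 0.3, 0.2]
grip_width: 0.0857
```

```bash
cat > pots.py <<'E'
from h import *
def lids(f,amin=150):
    hsv=cv2.cvtColor(f['color'],cv2.COLOR_RGB2HSV)
    m=cv2.inRange(hsv,(4,190,90),(24,255,255)); m=cv2.morphologyEx(m,cv2.MORPH_OPEN,np.ones((3,3)))
    n,l,st,c=cv2.connectedComponentsWithStats(m)
    return [(c[i].round(1),st[i].tolist()) for i in range(1,n) if st[i][4]>amin]
if __name__=='__main__':
    print(telemetry.observe()['qpos'].round(2)); go()
    for n in ('wrist','top','scene'):
        f=grab(n)
        for c,s in lids(f,60): print(n,c,s,atz(f,c,.05).round(4))
        if n=='wrist': save(f,'w3')
        print(n,[(d['uv'],d['score']) for d in cams.pinpoint(n,'pot1_mid')], [(d['box'],d['score']) for d in cams.find_in(n,'pot1_mid')])
E
python3 pots.py
```

```text
[-0.21  0.32 -0.3   1.52  0.1   1.32 -2.22]
at [0.538  0.183  0.3503] yaw -0.127
wrist [269.1 114. ] [185, 76, 172, 116, 10453] [0.5976 0.1934 0.05  ]
wrist [] []
top [] []
scene [] [([209.6, 123.5, 38.1, 91.1], 0.62)]
```

View pics/w3.png

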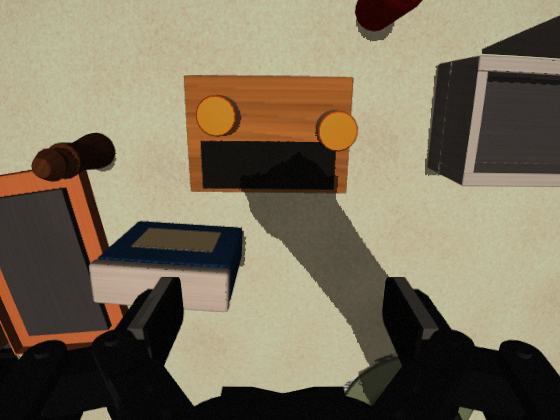

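The close view shows lids centred at (217,116) and (338,131), the mat at (202,142)–(337,188), and the tin standing at left.

```bash
python3 - <<'E'
from h import *
f=grab('wrist'); t=grab('top'); s=grab('scene')
for a,b,c in [((217,116),(176.8,202.9),(319.4,315.6)),((338,131),(230.3,215.8),(301.3,264.4))]:
    print(atz(f,a,.052).round(4),atz(t,b,.052).round(4),'tri scene',tri([(f,a),(s,c)]))
M=np.array([atz(f,p,.006) for p in [(202,142),(335,141),(337,188),(203,188)]]);print(M.round(4),M.mean(0).round(4))
B=np.array([atz(f,p,.006) for p in [(185,76),(353,77),(347,192),(191,191)]]);print('board',B.round(4),B.mean(0).round(4))
W=np.array([atz(f,p,.12) for p in [(474,55),(464,184)]]); print('warmer +y corners',W.round(4))
E
```

```text
[0.6042 0.2631 0.052 ] [0.6026 0.2629 0.052 ] tri scene (array([0.6050653 , 0.26157374, 0.05849809]), np.float64(0.0007350362373596378))
[0.5643 0.1065 0.052 ] [0.5632 0.1036 0.052 ] tri scene (array([0.56583822, 0.10646766, 0.05632229]), np.float64(0.001234383587317486))
[[0.5691 0.3005 0.006 ]
 [0.5452 0.1056 0.006 ]
 [0.4736 0.1086 0.006 ]
 [0.4999 0.3125 0.006 ]] [0.522  0.2068 0.006 ]
board [[0.6637 0.307  0.006 ]
 [0.6317 0.0725 0.006 ]
 [0.4654 0.0938 0.006 ]
 [0.4976 0.332  0.006 ]] [0.5646 0.2013 0.006 ]
warmer +y corners [[ 0.6377 -0.0422  0.12  ]
 [ 0.4906 -0.0323  0.12  ]]
```

Request:
apply_moves(steps=[[1, 2, 2, 0], [2, 4, 4, 0], [3.5, 6, 7, 0], [3.6, 7.4, 10, 0], [3.6, 7.4, 13, 0], [3.6, 7.4, 16, 0], [3.6, 7.4, 19, 0], [3.6, 7.4, 22, 0], [3.6, 7.4, 23, 0], [3.6, 7.4, 23, 0]])

```text
clock: 26.65
position: [0.5631, 0.1061, 0.1183]
tool_rot: [3.14, 0.004, -0.126]
force: [0.8, 0.0, 0.5]
grip_width: 0.0855
```

Request:
apply_moves(steps=[[0, 0, 2, 0], [0, 0, 4, 0], [0, 0, 6, 0], [0, 0, 8, 0], [0, 0, 9, 0], [0, 0, 10, 0], [0, 0, 10.5, 0], [0, 0, 10.5, 0], [0, 0, 10.5, 0], [0, 0, 10.5, 0]])

```text
clock: 27.48
position: [0.565, 0.1065, 0.0162]
tool_rot: [-3.141, -0.001, -0.126]
force: [-0.4, 0.1, 0.2]
grip_width: 0.0855
```

```bash
python3 - <<'E'
from h import *
go(); print(telemetry.observe()['force'])
f=grab('wrist'); s=grab('scene')
b=cv2.resize(f['color'][60:420,80:480],None,fx=1.1,fy=1.1)
a=cv2.resize(s['color'][210:310,255:345],None,fx=3.9,fy=3.9,interpolation=cv2.INTER_CUBIC)
h=min(len(a),len(b)); cv2.imwrite('pics/m7.png',np.hstack([a[:h],b[:h]])[:,:,::-1])
for k in (0,.02,.04,.06): print(k,proj(f,tool()[:3,3]+[0,0,k]),proj(s,tool()[:3,3]+[0,0,k]))
E
```

```text
at [0.565  0.1065 0.0162] yaw -0.126
[-0.38516593  0.12048918  0.24153718]
0 [283.00034242 247.50857887] [301.47657609 272.82993681]
0.02 [283.00622463 263.73324291] [301.77114415 268.6215951 ]
0.04 [283.01329531 283.79006355] [302.07224816 264.30714729]
0.06 [283.02191834 309.17190433] [302.38008048 259.88292647]
```

View pics/m7.png

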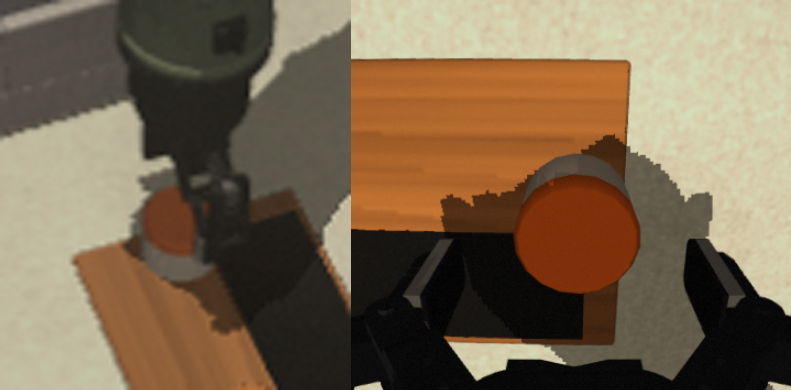

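Again no contact, and the view shows the open tips about 54 mm behind the TCP (z≈0.07, above the pot). I centre by 3 mm and go 4 cm lower in slow steps.

Request:
apply_moves(steps=[[0.3, 0.1, 0.5, 0], [0.3, 0.1, 1, 0], [0.3, 0.1, 1.5, 0], [0.3, 0.1, 2, 0], [0.3, 0.1, 2.4, 0], [0.3, 0.1, 2.8, 0], [0.3, 0.1, 3, 0], [0.3, 0.1, 3, 0], [0.3, 0.1, 3, 0], [0.3, 0.1, 3, 0]])

```text
clock: 28.42
position: [0.5674, 0.1049, -0.0145]
tool_rot: [-3.141, -0.0, -0.126]
force: [-0.2, 0.7, 0.1]
grip_width: 0.0853
```

Request:
apply_moves(steps=[[0, 0, 0.1, 0], [0, 0, 0.2, 0], [0, 0, 0.3, 0], [0, 0, 0.4, 0], [0, 0, 0.5, 0], [0, 0, 0.6, 0], [0, 0, 0.7, 0], [0, 0, 0.8, 0], [0, 0, 0.9, 0], [0, 0, 0.9, 0]])

```text
clock: 29.25
position: [0.5671, 0.1049, -0.0239]
tool_rot: [3.142, 0.0, -0.126]
force: [-0.3, -0.2, -1.2]
grip_width: 0.0852
```

Request:
apply_moves(steps=[[0, 0, 0, 0], [0, 0, 0, 0], [0, 0, 0, 0], [0, 0, 0, 0], [0, 0, 0, 0], [0, 0, 0, 0], [0, 0, 0, 0], [0, 0, 0, 0], [0, 0, 0, 0], [0, 0, 0, 0]], claw=1, force=40)

```text
clock: 30.08
position: [0.5673, 0.1049, -0.0234]
tool_rot: [3.142, -0.0, -0.126]
force: [-1.4, -0.0, 4.7]
grip_width: 0.0537
```

Pot gripped (53.7 mm). I lift it and make a half turn on the way, so the wrist camera stays clear of the open lid.

Request:
apply_moves(steps=[[0, 0, -1, 0], [0, 0, -3, 0], [0, 0, -6, 0], [0, 0, -9, -0.08], [0, 0, -12, -0.18], [0, 0, -15, -0.28], [0, 0, -18, -0.38], [0, 0, -20, -0.48], [0, 0, -21, -0.58], [0, 0, -21, -0.68]])

```text
clock: 30.92
position: [0.5682, 0.105, 0.1897]
tool_rot: [3.14, -0.004, 0.558]
force: [-0.1, -0.3, -1.9]
grip_width: 0.053
```

```bash
python3 -c "
from h import *
print(telemetry.observe()['grip_width'],telemetry.observe()['force'])
go((.50,.0,.19,1.65),(.51,-.17,.19,2.75),(.540,-.218,.19,3.02))"
```

```text
0.05301759456743263 [-0.09404308 -0.32780569 -1.87080712]
at [0.5682 0.105  0.1897] yaw 0.558
(0.5, 0.0, 0.19, 1.65) -> [np.float64(-11.35), np.float64(5.29), np.float64(-0.03)] -1.092
(0.51, -0.17, 0.19, 2.75) -> [np.float64(-17.03), np.float64(-0.35), np.float64(-0.0)] -1.1
(0.54, -0.218, 0.19, 3.02) -> [np.float64(-4.6), np.float64(-3.29), np.float64(-0.0)] -0.27
```

Request:
apply_moves(steps=[[-1.1, 0.5, 0, -0.11], [-2.3, 1.1, 0, -0.22], [-3.5, 1.6, 0, -0.33], [-4.7, 2.2, 0, -0.44], [-5.9, 2.7, 0, -0.55], [-7.1, 3.3, 0, -0.66], [-8.3, 3.9, 0, -0.77], [-9.5, 4.4, 0, -0.88], [-10.6, 5, 0, -0.99], [-11.4, 5.3, 0, -1.09]])

```text
clock: 31.75
position: [0.4974, -0.0014, 0.1868]
tool_rot: [-3.141, 0.001, 1.649]
force: [-0.0, 0.2, -1.5]
grip_width: 0.0532
```

Request:
apply_moves(steps=[[-1.7, 0, 0, -0.11], [-3.4, 0, 0, -0.22], [-5.1, 0, 0, -0.33], [-6.8, -0.1, 0, -0.44], [-8.5, -0.2, 0, -0.55], [-10.2, -0.3, 0, -0.66], [-11.9, -0.3, 0, -0.77], [-13.6, -0.3, 0, -0.88], [-15.3, -0.3, 0, -0.99], [-17, -0.3, 0, -1.1]])

```text
clock: 32.58
position: [0.5072, -0.171, 0.1869]
tool_rot: [-3.141, 0.0, 2.749]
force: [0.6, 0.6, -1.4]
grip_width: 0.0529
```

Request:
apply_moves(steps=[[-0.7, -0.5, 0, -0.1], [-1.5, -1, 0, -0.2], [-2.3, -1.6, 0, -0.27], [-3.1, -2.2, 0, -0.27], [-3.9, -2.8, 0, -0.27], [-4.6, -3.3, 0, -0.27], [-4.6, -3.3, 0, -0.27], [-4.6, -3.3, 0, -0.27], [-4.6, -3.3, 0, -0.27], [-4.6, -3.3, 0, -0.27]])

```text
clock: 33.42
position: [0.537, -0.2175, 0.1864]
tool_rot: [-3.141, -0.0, 3.014]
force: [0.5, 0.2, -1.7]
grip_width: 0.0531
```

```bash
python3 - <<'E'
from h import *
print(telemetry.observe()['grip_width'],telemetry.observe()['qpos'].round(2))
go((.540,-.218,.022,3.02))
f=grab('wrist'); save(f,'w4')
for n in('wrist','scene'):
  if n=='scene': s=grab(n)
  print([(d['uv'],d['score']) for d in cams.pinpoint(n,'well')])
  print([(d['uv'],d['score']) for d in cams.pinpoint(n,'lid_handle')])
E
```

```text
0.05307444973990302 [ 0.92  0.62 -0.96  1.7   0.55  1.12  1.25]
at [ 0.537  -0.2175  0.1864] yaw 3.014
(0.54, -0.218, 0.022, 3.02) -> [np.float64(-0.3), np.float64(-0.01), np.float64(16.44)] -0.006
[([334.0, 189.5], 0.83)]
[]
[([259.4, 196.9], 0.79)]
[([219.9, 138.1], 0.89)]
```

View pics/w4.png

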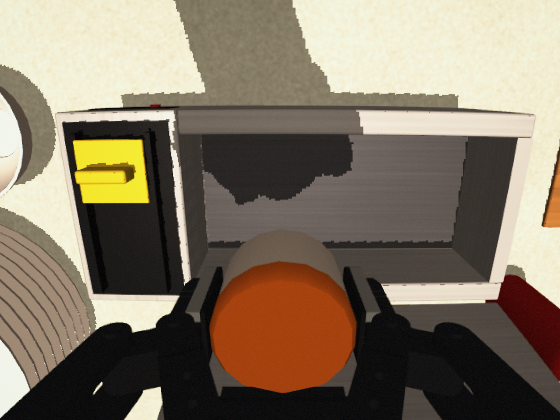

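The wrist view shows the well with the gripped pot over it: front rim corners at (58,113) and (533,115), rear ones at (95,297) and (497,299), and the tab at (105,172) still over the button. I count 11 pictures so far.

```bash
python3 - <<'E'
from h import *
f=grab('wrist'); s=grab('scene')
W=np.array([atz(f,p,.12) for p in [(58,113),(533,115),(497,299),(95,297)]]); print(W.round(4),W.mean(0).round(4))
for i in range(4):
    d=W[(i+1)%4]-W[i]; print(np.linalg.norm(d).round(4),np.degrees(np.arctan2(d[1],d[0])).round(1))
print('well net tri',tri([(f,(334,189.5)),(s,(259.4,196.9))]),'tab fin',atz(f,(105,172),.143),'tab plate ctr',atz(f,(111,171),.135))
y=np.array([W[1]-W[0]]).ravel()[:2]; y/=np.linalg.norm(y); c=W.mean(0)[:2]; print('well',c+.038*y,y)
E
```

```text
[[ 0.4462 -0.3643  0.12  ]
 [ 0.4899 -0.0337  0.12  ]
 [ 0.6372 -0.0512  0.12  ]
 [ 0.5917 -0.3807  0.12  ]] [ 0.5412 -0.2075  0.12  ]
0.3335 82.5
0.1484 -6.8
0.3326 -97.9
0.1464 173.6
well net tri (array([ 0.54847718, -0.17255019,  0.04923688]), np.float64(0.0026987043974667966)) tab fin [ 0.4886481 -0.329078   0.143    ] tab plate ctr [ 0.48967118 -0.32904267  0.135     ]
well [ 0.54622842 -0.1697883 ] [0.13106698 0.99137351]
```

Request:
apply_moves(steps=[[-0.3, 0, 2, 0], [-0.3, 0, 4, 0], [-0.3, 0, 6, 0], [-0.3, 0, 8, 0], [-0.3, 0, 10, 0], [-0.3, 0, 12, 0], [-0.3, 0, 13.5, 0], [-0.3, 0, 14.8, 0], [-0.3, 0, 15.7, 0], [-0.3, 0, 16.2, 0]])

```text
clock: 34.65
position: [0.54, -0.2184, 0.0234]
tool_rot: [3.141, -0.001, 3.014]
force: [0.2, 0.0, -1.6]
grip_width: 0.0531
```

Request:
apply_moves(steps=[[0, 0, 0, 0], [0, 0, 0.1, 0], [0, 0, 0.2, 0], [0, 0, 0.3, 0], [0, 0, 0.3, 0], [0, 0, 0.3, 0], [0, 0, 0.3, 0], [0, 0, 0.3, 0], [0, 0, 0.3, 0], [0, 0, 0.3, 0]])

```text
clock: 35.48
position: [0.5402, -0.2185, 0.0213]
tool_rot: [-3.142, 0.0, 3.014]
force: [-0.2, 0.7, -1.8]
grip_width: 0.0531
```

Request:
apply_moves(steps=[[0, 0, 0.1, 0], [0, 0, 0.1, 0], [0, 0, 0.1, 0], [0, 0, 0.1, 0], [0, 0, 0.1, 0], [0, 0, 0.1, 0], [0, 0, 0.1, 0], [0, 0, 0.1, 0], [0, 0, 0.1, 0], [0, 0, 0.1, 0]], claw=0.1)

```text
clock: 36.32
position: [0.5401, -0.2185, 0.0203]
tool_rot: [3.142, -0.0, 3.014]
force: [0.4, -0.1, -0.3]
grip_width: 0.077
```

Request:
apply_moves(steps=[[0, 0, -1, 0], [0, 0, -2, 0], [0, 0, -4, 0], [0, 0, -6, 0], [0, 0, -9, 0], [0, 0, -12, 0], [0, 0, -15, 0], [0, 0, -17, 0], [0, 0, -18, 0], [0, 0, -18, 0]])

```text
clock: 37.15
position: [0.541, -0.2186, 0.2031]
tool_rot: [-3.14, 0.003, 3.014]
force: [0.4, -1.4, 0.1]
grip_width: 0.0769
```

```bash
python3 - <<'E'
from h import *
go((.50,.10,.20,3.014),(.58,.25,.20,3.014))
for n in ('scene','top'):
    f=grab(n); hsv=cv2.cvtColor(f['color'],cv2.COLOR_RGB2HSV)
    m=cv2.inRange(hsv,(5,150,120),(22,255,255)); k,l,st,c=cv2.connectedComponentsWithStats(m)
    for i in range(1,k):
        if st[i][4]>25 and st[i][4]<400: print(n,c[i].round(1),st[i][4],hsv[int(c[i][1]),int(c[i][0])],atz(f,c[i],.052).round(4),atz(f,c[i],.096).round(4))
E
```

```text
at [ 0.541  -0.2186  0.2031] yaw 3.014
(0.5, 0.1, 0.2, 3.014) -> [np.float64(8.13), np.float64(31.08), np.float64(0.31)] -0.0
(0.58, 0.25, 0.2, 3.014) -> [np.float64(-6.03), np.float64(15.9), np.float64(-0.0)] -0.0
scene [250.4 178.7] 76 [ 13 176 172] [ 0.541  -0.2563  0.052 ] [ 0.5592 -0.2145  0.096 ]
top [176.1 202.5] 242 [ 19 153 193] [0.6037 0.265  0.052 ] [0.5961 0.2546 0.096 ]
top [341.3 221.8] 202 [ 11 171 139] [ 0.5436 -0.2217  0.052 ] [ 0.5381 -0.2153  0.096 ]
```

Request:
apply_moves(steps=[[2, 3, 0, 0], [4, 6.5, 0, 0], [6, 10, 0, 0], [8, 13.5, 0, 0], [8.1, 17, 0, 0], [8.1, 20.5, 0, 0], [8.1, 24, 0, 0], [8.1, 27.5, 0, 0], [8.1, 30, 0, 0], [8.1, 31, 0, 0]], claw=0)

```text
clock: 38.08
position: [0.4986, 0.1032, 0.1996]
tool_rot: [3.14, -0.001, 3.018]
force: [-0.0, -0.0, -0.4]
grip_width: 0.0855
```

Request:
apply_moves(steps=[[-1, 2, 0, 0], [-2, 5, 0, 0], [-4, 8, 0, 0], [-6, 11, 0, 0], [-8, 14, 0, 0], [-8.2, 16.5, 0, 0], [-8.2, 17.5, 2, 0], [-8.2, 17.5, 4, 0], [-8.2, 17.5, 6, 0], [-8.2, 17.5, 8, 0]])

```text
clock: 38.92
position: [0.6023, 0.2619, 0.1179]
tool_rot: [-3.14, -0.002, 3.014]
force: [0.2, -0.2, -0.8]
grip_width: 0.0854
```

```bash
python3 - <<'E'
from h import *
f=grab('wrist'); save(f,'w5')
hsv=cv2.cvtColor(f['color'],cv2.COLOR_RGB2HSV)
m=cv2.inRange(hsv,(5,190,60),(24,255,255)); m=cv2.morphologyEx(m,cv2.MORPH_OPEN,np.ones((5,5)))
k,l,st,c=cv2.connectedComponentsWithStats(m)
for i in range(1,k):
    if st[i][4]>300: print(c[i].round(1),st[i],atz(f,c[i],.052).round(4))
print([(d['box'],d['score']) for d in cams.find_in('wrist','pot1_mid')],[(d['uv'],d['score']) for d in cams.pinpoint('wrist','pot1_mid')])
go((.6037,.264,-.024,3.014))
E
```

```text
[285.8 210.6] [ 247  175   80   72 4215] [0.6028 0.2641 0.052 ]
[] [([77.1, 325.9], 0.66)]
at [0.6021 0.2615 0.1186] yaw 3.014
(0.6037, 0.264, -0.024, 3.014) -> [np.float64(-0.13), np.float64(0.27), np.float64(14.26)] -0.0
```

View pics/w5.png

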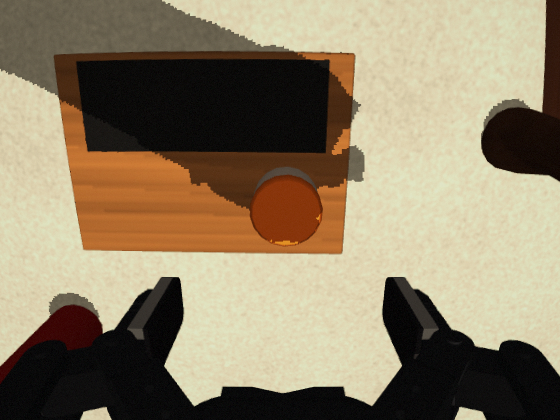

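The view shows the remaining pot's lid at (286,210) → (0.603, 0.264), with the space around it free. Descending.

Request:
apply_moves(steps=[[-0.1, 0.25, 2, 0], [-0.1, 0.25, 4, 0], [-0.1, 0.25, 6, 0], [-0.1, 0.25, 8, 0], [-0.1, 0.25, 9.5, 0], [-0.1, 0.25, 11, 0], [-0.1, 0.25, 12.3, 0], [-0.1, 0.25, 13.3, 0], [-0.1, 0.25, 14.2, 0], [-0.1, 0.25, 14.2, 0]])

```text
clock: 39.9
position: [0.6037, 0.2644, -0.0232]
tool_rot: [-3.141, -0.001, 3.014]
force: [0.1, -0.5, 0.0]
grip_width: 0.0857
```

Request:
apply_moves(steps=[[0, 0, 0, 0], [0, 0, 0, 0], [0, 0, 0, 0], [0, 0, 0, 0], [0, 0, 0, 0], [0, 0, 0, 0], [0, 0, 0, 0], [0, 0, 0, 0], [0, 0, 0, 0], [0, 0, 0, 0]], claw=1)

```text
clock: 40.73
position: [0.6048, 0.265, -0.0207]
tool_rot: [3.141, 0.001, 3.014]
force: [-0.9, -0.1, 6.6]
grip_width: 0.053
```

```bash
python3 - <<'E'
from h import *
f=grab('wrist')
print('mat from w5 not recomputed'); print(telemetry.observe()['grip_width'],telemetry.observe()['force'])
go((.60,.262,.19,3.014),(.50,.06,.19,3.014),(.5515,-.122,.19,3.014),(.5515,-.122,.024,3.014))
E
```

```text
mat from w5 not recomputed
0.0528160462866827 [-1.11339088  0.610515    6.23030858]
at [ 0.6047  0.2651 -0.0207] yaw 3.014
(0.6, 0.262, 0.19, 3.014) -> [np.float64(0.43), np.float64(-0.36), np.float64(-21.07)] -0.0
(0.5, 0.06, 0.19, 3.014) -> [np.float64(7.35), np.float64(-21.31), np.float64(-0.0)] -0.0
(0.5515, -0.122, 0.19, 3.014) -> [np.float64(-7.42), np.float64(-17.4), np.float64(-0.0)] -0.0
(0.5515, -0.122, 0.024, 3.014) -> [np.float64(0.0), np.float64(0.0), np.float64(16.6)] -0.0
```

Request:
apply_moves(steps=[[0, 0, -1, 0], [0, 0, -3, 0], [0, 0, -6, 0], [0, 0, -9, 0], [0, 0, -12, 0], [0, 0, -15, 0], [0.4, -0.4, -18, 0], [0.4, -0.4, -20, 0], [0.4, -0.4, -21, 0], [0.4, -0.4, -21, 0]])

```text
clock: 41.62
position: [0.6005, 0.2618, 0.1908]
tool_rot: [3.14, 0.003, 3.014]
force: [-0.4, -0.6, -2.0]
grip_width: 0.053
```

Request:
apply_moves(steps=[[0.5, -1.5, 0, 0], [1.4, -4, 0, 0], [2.4, -7, 0, 0], [3.4, -10, 0, 0], [4.4, -13, 0, 0], [5.4, -16, 0, 0], [6.4, -18.7, 0, 0], [7.2, -20.7, 0, 0], [7.3, -21.3, 0, 0], [7.3, -21.3, 0, 0]])

```text
clock: 42.45
position: [0.4995, 0.0573, 0.1874]
tool_rot: [-3.141, -0.001, 3.011]
force: [1.0, -0.9, -2.1]
grip_width: 0.0529
```

Request:
apply_moves(steps=[[-0.7, -1.5, 0, 0], [-1.7, -4, 0, 0], [-3, -7, 0, 0], [-4.3, -10, 0, 0], [-5.5, -13, 0, 0], [-6.5, -15.2, 0, 0], [-7.2, -16.8, 0, 0], [-7.4, -17.4, 0, 0], [-7.4, -17.4, 0, 0], [-7.4, -17.4, 0, 0]])

```text
clock: 43.28
position: [0.5515, -0.1211, 0.1879]
tool_rot: [3.14, -0.001, 3.015]
force: [1.2, 0.3, -1.3]
grip_width: 0.0527
```

```bash
python3 - <<'E'
from h import *
print(telemetry.observe()['grip_width'],telemetry.observe()['force'])
go((.5515,-.122,.0245,3.014))
E
```

```text
0.05267439185725781 [ 1.15187598  0.2685253  -1.31338081]
at [ 0.5515 -0.1211  0.1879] yaw 3.015
(0.5515, -0.122, 0.0245, 3.014) -> [np.float64(-0.01), np.float64(-0.09), np.float64(16.34)] 0.001
```

Request:
apply_moves(steps=[[0, 0, 2, 0], [0, 0, 4, 0], [0, 0, 6, 0], [0, 0, 8, 0], [0, 0, 10, 0], [0, 0, 12, 0], [0, 0, 13.5, 0], [0, 0, 14.8, 0], [0, 0, 15.7, 0], [0, 0, 16.3, 0]])

```text
clock: 44.12
position: [0.5514, -0.122, 0.0245]
tool_rot: [3.141, -0.0, 3.014]
force: [0.3, 0.4, -2.0]
grip_width: 0.053
```

Request:
apply_moves(steps=[[0, 0, 0, 0], [0, 0, 0.1, 0], [0, 0, 0.1, 0], [0, 0, 0.1, 0], [0, 0, 0.1, 0], [0, 0, 0.1, 0], [0, 0, 0.1, 0], [0, 0, 0.1, 0], [0, 0, 0.1, 0], [0, 0, 0.1, 0]])

```text
clock: 44.95
position: [0.5514, -0.1227, 0.0243]
tool_rot: [-3.142, -0.0, 3.014]
force: [-0.1, -0.5, -1.7]
grip_width: 0.0531
```

Request:
apply_moves(steps=[[0, 0, 0, 0], [0, 0, 0, 0], [0, 0, 0, 0], [0, 0, 0, 0], [0, 0, 0, 0], [0, 0, 0, 0], [0, 0, 0, 0], [0, 0, 0, 0], [0, 0, 0, 0], [0, 0, 0, 0]], claw=0.1)

```text
clock: 45.78
position: [0.5514, -0.1226, 0.0243]
tool_rot: [3.142, -0.0, 3.014]
force: [-0.3, 1.6, -0.5]
grip_width: 0.0769
```

Request:
apply_moves(steps=[[0, 0, -1, 0], [0, 0, -2, 0], [0, 0, -4, 0], [0, 0, -7, 0], [0, 0, -10, 0], [0, 0, -13, 0], [0, 0, -16, 0], [0, 0, -19, 0], [0, 0, -22, 0], [0, 0, -25, 0]])

```text
clock: 46.62
position: [0.5511, -0.1222, 0.2771]
tool_rot: [-3.142, 0.001, 3.015]
force: [-0.8, -0.3, -0.1]
grip_width: 0.0766
```

```bash
python3 - <<'E'
from h import *
go((.45,.08,.27,2.2),(.4191,.3495,.27,1.39),(.4191,.3495,.105,1.39))
f=grab('wrist'); save(f,'w6'); s=grab('scene')
hsv=cv2.cvtColor(f['color'],cv2.COLOR_RGB2HSV)
m=cv2.inRange(hsv,(5,190,60),(24,255,255)); m=cv2.morphologyEx(m,cv2.MORPH_OPEN,np.ones((5,5)))
k,l,st,c=cv2.connectedComponentsWithStats(m)
for i in range(1,k):
    if st[i][4]>200: print(c[i].round(1),st[i],atz(f,c[i],.096).round(4))
print([(d['uv'],d['score']) for d in cams.pinpoint('scene','tin_mid')])
b=cv2.resize(f['color'],None,fx=.85,fy=.85); a=cv2.resize(s['color'][100:230,190:330],None,fx=2.2,fy=2.2)
m=np.zeros((357,476+308,3),np.uint8); m[:357,:476]=b; m[:286,476:]=a; cv2.imwrite('pics/m8.png',m[:,:,::-1])
E
```

```text
at [ 0.5511 -0.1222  0.2771] yaw 3.015
(0.45, 0.08, 0.27, 2.2) -> [np.float64(12.59), np.float64(18.78), np.float64(0.71)] 0.815
(0.4191, 0.3495, 0.27, 1.39) -> [np.float64(23.61), np.float64(13.36), np.float64(-0.0)] 0.81
(0.4191, 0.3495, 0.105, 1.39) -> [np.float64(0.0), np.float64(0.0), np.float64(16.5)] -0.0
[282.1 175. ] [ 257  150   51   51 2033] [ 0.55   -0.1225  0.096 ]
[191.6 178.7] [ 167  154   50   50 1995] [ 0.5415 -0.2173  0.096 ]
[([400.7, 311.1], 0.78), ([241.2, 276.6], 0.67)]
```

View pics/m8.png

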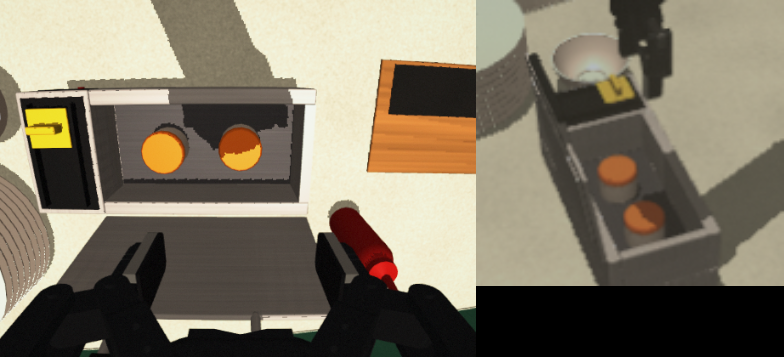

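Both pots stand upright in the well, with lids at (0.550, −0.123) and (0.5415, −0.217). Now I fetch the tin.

Request:
apply_moves(steps=[[1.2, 1.8, 0, 0.06], [2.5, 3.7, 0, 0.14], [3.8, 5.6, 0, 0.22], [5.1, 7.5, 0, 0.3], [6.4, 9.5, 0, 0.4], [7.7, 11.5, 0, 0.5], [9, 13.5, 0, 0.6], [10.3, 15.5, 0, 0.7], [11.6, 17.4, 0, 0.8], [12.6, 18.8, 0, 0.815]], claw=0)

```text
clock: 47.6
position: [0.449, 0.0815, 0.2743]
tool_rot: [-3.141, 0.0, 2.194]
force: [0.3, 0.8, -0.3]
grip_width: 0.0854
```

Request:
apply_moves(steps=[[2.4, 1.4, 0, 0.08], [5, 2.8, 0, 0.17], [7.6, 4.2, 0, 0.26], [10.2, 5.7, 0, 0.36], [12.8, 7.2, 0, 0.46], [15.4, 8.7, 0, 0.56], [18, 10.2, 0, 0.66], [20.6, 11.7, 0, 0.76], [23, 13, 0, 0.81], [23.6, 13.4, 0, 0.81]])

```text
clock: 48.43
position: [0.418, 0.3535, 0.2741]
tool_rot: [-3.14, -0.001, 1.39]
force: [-1.3, 0.9, 0.2]
grip_width: 0.0854
```

```bash
python3 - <<'E'
from h import *
go((.4191,.3495,.107,1.39))
F={n:grab(n) for n in('wrist','top')}
for n in F:
    f=F[n]; hsv=cv2.cvtColor(f['color'],cv2.COLOR_RGB2HSV)
    b=cams.find_in(n,'tin_mid'); print(n,[(np.round(d['box']).tolist(),round(d['score'],2)) for d in b][:2],[(np.round(d['uv']).tolist(),round(d['score'],2)) for d in cams.pinpoint(n,'tin_mid')][:2])
f=F['wrist']; c0=np.array([.4191,.3495,.166]); print('expected top px',proj(f,c0))
# metal top: low-sat bright blob around expected
u,v=proj(f,c0).astype(int); hsv=cv2.cvtColor(f['color'],cv2.COLOR_RGB2HSV); print(hsv[v-30:v+31:15,u-30:u+31:15].tolist())
save(f,'w7')
E
```

```text
at [0.418  0.3535 0.2741] yaw 1.39
(0.4191, 0.3495, 0.107, 1.39) -> [np.float64(-0.37), np.float64(0.18), np.float64(16.71)] -0.0
wrist [([253.0, 96.0, 72.0, 189.0], 0.57)] []
top [([103.0, 247.0, 78.0, 33.0], 0.86), ([330.0, 214.0, 22.0, 18.0], 0.26)] [([143.0, 267.0], 0.73)]
expected top px [284.9315275  199.43522314]
[[[13, 66, 62], [16, 59, 74], [13, 54, 76], [14, 61, 79], [13, 57, 152]], [[16, 55, 60], [11, 55, 74], [12, 62, 74], [13, 55, 74], [14, 63, 126]], [[12, 64, 60], [11, 57, 72], [12, 61, 75], [11, 60, 72], [16, 57, 58]], [[13, 61, 59], [12, 54, 71], [12, 59, 74], [14, 62, 70], [18, 62, 103]], [[14, 68, 56], [11, 57, 72], [13, 64, 72], [16, 50, 175], [26, 50, 172]]]
```

Request:
apply_moves(steps=[[-0.35, 0.2, 2, 0], [-0.35, 0.2, 4, 0], [-0.35, 0.2, 6, 0], [-0.35, 0.2, 8, 0], [-0.35, 0.2, 10, 0], [-0.35, 0.2, 12, 0], [-0.35, 0.2, 14, 0], [-0.35, 0.2, 15.5, 0], [-0.35, 0.2, 16.6, 0], [-0.35, 0.2, 16.6, 0]])

```text
clock: 49.57
position: [0.4213, 0.3442, 0.1067]
tool_rot: [-3.14, 0.002, 1.388]
force: [0.1, -0.3, -0.9]
grip_width: 0.0853
```

Request:
apply_moves(steps=[[0, 0, 0, 0], [0, 0, 0, 0], [0, 0, 0, 0], [0, 0, 0, 0], [0, 0, 0, 0], [0, 0, 0, 0], [0, 0, 0, 0], [0, 0, 0, 0], [0, 0, 0, 0], [0, 0, 0, 0]], claw=1, force=50)

```text
clock: 50.4
position: [0.4219, 0.3462, 0.1097]
tool_rot: [3.14, -0.001, 1.389]
force: [-3.2, -2.9, 11.4]
grip_width: 0.0539
```

Request:
apply_moves(steps=[[0, 0, -0.6, 0], [0, 0, -2, 0], [0, 0, -4, 0], [0, 0, -6, 0], [0, 0, -6, 0], [0, 0, -6, 0], [0, 0, -6, 0], [0, 0, -6, 0], [0, 0, -6, 0], [0, 0, -6, 0]])

```text
clock: 51.23
position: [0.4213, 0.3456, 0.1677]
tool_rot: [-3.141, 0.001, 1.389]
force: [1.0, -1.1, -3.3]
grip_width: 0.0534
```

```bash
python3 - <<'E'
from h import *
print(telemetry.observe()['grip_width'],telemetry.observe()['force'])
go((.521,.2065,.167,1.433),(.521,.2065,.113,1.433))
E
```

```text
0.05337116097493026 [ 0.95172535 -1.06321093 -3.25471459]
at [0.4213 0.3456 0.1677] yaw 1.389
(0.521, 0.2065, 0.167, 1.433) -> [np.float64(-11.88), np.float64(12.32), np.float64(0.07)] -0.044
(0.521, 0.2065, 0.113, 1.433) -> [np.float64(0.0), np.float64(0.0), np.float64(5.4)] -0.0
```

Request:
apply_moves(steps=[[-0.7, 0.7, 0, 0], [-2, 2, 0, -0.02], [-4, 4, 0, -0.04], [-6, 6.1, 0, -0.044], [-8, 8.2, 0, -0.044], [-10, 10.3, 0, -0.044], [-11.5, 11.8, 0, -0.044], [-12.2, 12.3, 0, -0.044], [-12.2, 12.3, 0, -0.044], [-12.2, 12.3, 0, -0.044]])

```text
clock: 52.07
position: [0.5203, 0.2034, 0.1681]
tool_rot: [-3.141, -0.0, 1.432]
force: [-0.8, -0.0, -4.3]
grip_width: 0.0536
```

Request:
apply_moves(steps=[[0, 0, 1, 0], [0, 0, 2, 0], [0, 0, 3, 0], [0, 0, 3.8, 0], [0, 0, 4.3, 0], [0, 0, 4.6, 0], [0, 0, 4.7, 0], [0, 0, 4.8, 0], [0, 0, 4.9, 0], [0, 0, 4.9, 0]])

```text
clock: 52.9
position: [0.5206, 0.2035, 0.1195]
tool_rot: [3.141, -0.0, 1.433]
force: [0.3, -0.3, -3.8]
grip_width: 0.0534
```

Request:
apply_moves(steps=[[0, 0, 0.1, 0], [0, 0, 0.1, 0], [0, 0, 0.2, 0], [0, 0, 0.2, 0], [0, 0, 0.3, 0], [0, 0, 0.3, 0], [0, 0, 0.35, 0], [0, 0, 0.35, 0], [0, 0, 0.4, 0], [0, 0, 0.4, 0]])

```text
clock: 53.73
position: [0.5205, 0.2034, 0.1158]
tool_rot: [3.141, 0.0, 1.433]
force: [-3.1, -2.7, 8.1]
grip_width: 0.0533
```

Contact (+8 N): the tin has landed. Next I release, rise and check where it stands.

Request:
apply_moves(steps=[[0, 0, -0.05, 0], [0, 0, -0.05, 0], [0, 0, -0.05, 0], [0, 0, -0.05, 0], [0, 0, -0.05, 0], [0, 0, -0.05, 0], [0, 0, -0.05, 0], [0, 0, -0.05, 0], [0, 0, -0.05, 0], [0, 0, -0.05, 0]], claw=0)

```text
clock: 54.57
position: [0.5204, 0.2035, 0.1158]
tool_rot: [-3.142, 0.0, 1.433]
force: [0.1, -0.5, 0.0]
grip_width: 0.0854
```

Request:
apply_moves(steps=[[0, 0, -2, 0], [0, 0, -5, 0], [0, 0, -8, 0], [0, 0, -11, 0], [0, 0, -14, 0], [-1, 0, -17, 0], [-2, 0, -20, 0], [-3, 0, -23, 0], [-4, 0, -24, 0], [-4, 0, -24, 0]])

```text
clock: 55.4
position: [0.5158, 0.1627, 0.3584]
tool_rot: [3.138, -0.001, 1.431]
force: [-0.1, -0.5, 0.2]
grip_width: 0.0857
```

```bash
python3 - <<'E'
from h import *
go((.46,0,.36,1.45))
f=grab('wrist')
# project expected tin top outline and mat, draw, compare
def rect(c,yaw,lx,ly,z):
    R=np.array([[np.cos(yaw),-np.sin(yaw)],[np.sin(yaw),np.cos(yaw)]])
    return [proj(f,np.append(np.array(c)+R@np.array([a*lx/2,b*ly/2]),z)) for a,b in((-1,-1),(1,-1),(1,1),(-1,1))]
im=f['color'][:,:,::-1].copy()
big=cv2.resize(im,None,fx=2,fy=2,interpolation=cv2.INTER_CUBIC)
for r,col in((rect((.521,.2065),-.137,.055,.17,.166),(0,0,255)),(rect((.521,.2065),-.137,.072,.2,.006),(0,255,0)),(rect((.564,.201),-.137,.17,.24,.006),(255,0,255))):
    cv2.polylines(big,[(np.array(r)*2).astype(np.int32)],True,col,1); print(np.round(r,1).tolist())
cv2.imwrite('pics/w8.png',big[0:560,340:900])
E
```

```text
at [0.5158 0.1627 0.3584] yaw 1.431
(0.46, 0, 0.36, 1.45) -> [np.float64(-16.89), np.float64(-3.25), np.float64(-0.16)] -0.019
[[256.4, 210.6], [306.1, 210.3], [308.4, 44.8], [252.1, 45.0]]
[[258.1, 188.0], [304.4, 187.7], [306.1, 49.4], [254.7, 49.7]]
[[254.8, 200.1], [362.7, 199.5], [372.4, 34.5], [250.3, 34.2]]
```

View pics/w8.png

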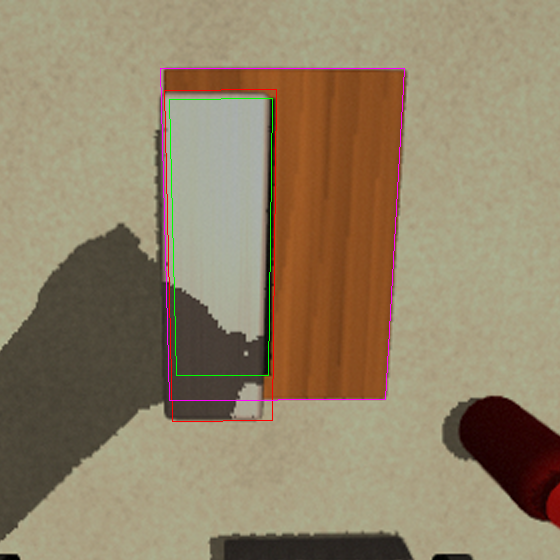

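The outline check shows the tin about 4–5 mm toward −x and 1° off square, well within tolerance, and the board fits exactly (15 pictures viewed). Next is the lid.

Request:
apply_moves(steps=[[-2, -0.4, 0, 0], [-5, -1, 0, 0], [-8.5, -1.7, 0, 0], [-12, -2.4, 0, 0], [-15, -3, 0, 0], [-17, -3.3, 0, -0.02], [-17, -3.3, 0, -0.02], [-17, -3.3, 0, -0.02], [-17, -3.3, 0, -0.02], [-17, -3.3, 0, -0.02]], claw=0.5, force=20)

```text
clock: 56.28
position: [0.459, 0.0012, 0.3554]
tool_rot: [-3.141, -0.001, 1.454]
force: [0.6, 0.5, -0.7]
grip_width: 0.0426
```

```bash
python3 - <<'E'
from h import *
go((.53,-.157,.37,1.454),(.6472,-.1705,.37,1.454),(.6472,-.1705,.26,1.454))
f=grab('scene'); t=grab('top'); w=grab('wrist')
print(proj(f,(.6472,-.1705,.312)),[(d['uv'],d['score']) for d in cams.pinpoint('scene','lid_handle')])
print(proj(t,(.6472,-.1705,.312)),[(d['uv'],d['score']) for d in cams.pinpoint('top','lid_handle')])
print(proj(w,(.6472,-.1705,.312)),[(d['uv'],d['score']) for d in cams.pinpoint('wrist','lid_handle')])
E
```

```text
at [0.459  0.0012 0.3554] yaw 1.454
(0.53, -0.157, 0.37, 1.454) -> [np.float64(-14.89), np.float64(8.89), np.float64(-1.46)] 0.0
(0.6472, -0.1705, 0.37, 1.454) -> [np.float64(0.02), np.float64(11.8), np.float64(-0.0)] -0.0
(0.6472, -0.1705, 0.26, 1.454) -> [np.float64(0.0), np.float64(0.0), np.float64(11.0)] -0.0
[223.41695472 139.87563171] [([218.2, 139.0], 0.75)]
[333.90442722 165.18082341] [([335.6, 165.5], 0.66)]
[524.70942724 383.50175489] [([522.4, 387.6], 0.62)]
```

Request:
apply_moves(steps=[[-2, 1.2, -0.3, 0], [-5, 3, -1.5, 0], [-8, 4.8, -1.5, 0], [-11, 6.6, -1.5, 0], [-13.5, 8, -1.5, 0], [-14.9, 8.9, -1.5, 0], [-14.9, 8.9, -1.5, 0], [-14.9, 8.9, -1.5, 0], [-14.9, 8.9, -1.5, 0], [-14.9, 8.9, -1.5, 0]])

```text
clock: 57.42
position: [0.5296, -0.1574, 0.371]
tool_rot: [3.141, 0.0, 1.454]
force: [-0.0, -0.0, 0.3]
grip_width: 0.0427
```

Request:
apply_moves(steps=[[0, 2, 0, 0], [0, 4, 0, 0], [0, 6, 0, 0], [0, 8, 0, 0], [0, 10, 0, 0], [0, 11.8, 0, 0], [0, 11.8, 0, 0], [0, 11.8, 0, 0], [0, 11.8, 0, 0], [0, 11.8, 0, 0]])

```text
clock: 58.25
position: [0.6464, -0.172, 0.3714]
tool_rot: [3.141, 0.0, 1.453]
force: [-0.3, 0.9, 0.1]
grip_width: 0.0427
```

```bash
python3 - <<'E'
from h import *
w=grab('wrist'); f=grab('scene'); t=grab('top')
r={}
for n,c in(('wrist',w),('scene',f),('top',t)):
    r[n]=cams.pinpoint(n,'lid_handle'); print(n,[(np.round(d['uv'],1).tolist(),round(d['score'],2)) for d in r[n]],proj(c,(.6472,-.1705,.312)).round(1))
# dark bar columns in wrist image
g=cv2.cvtColor(w['color'],cv2.COLOR_RGB2GRAY); u,v=proj(w,(.6472,-.1400,.312)).astype(int); print(u,v,g[v,u-60:u+61:4].tolist())
go((.6472,-.1705,.26,1.454))
E
```

```text
wrist [([281.4, 218.6], 0.83)] [283.4 211.3]
scene [([219.4, 136.2], 0.79)] [223.4 139.9]
top [([337.0, 170.5], 0.81)] [333.9 165.2]
278 169 [25, 23, 25, 24, 28, 23, 23, 24, 66, 73, 78, 64, 38, 40, 40, 5, 7, 15, 16, 188, 194, 185, 195, 190, 187, 193, 192, 191, 195, 192, 198]
at [ 0.6467 -0.1724  0.371 ] yaw 1.453
(0.6472, -0.1705, 0.26, 1.454) -> [np.float64(0.19), np.float64(0.03), np.float64(11.1)] -0.001
```

Request:
apply_moves(steps=[[0, 0, 2, 0], [0, 0, 4, 0], [0, 0, 6, 0], [0, 0, 8, 0], [0, 0, 9.5, 0], [0, 0, 10.5, 0], [0, 0, 11.1, 0], [0, 0, 11.1, 0], [0, 0, 11.1, 0], [0, 0, 11.1, 0]])

```text
clock: 59.38
position: [0.6473, -0.1722, 0.2608]
tool_rot: [3.14, 0.0, 1.453]
force: [0.5, -1.0, -0.1]
grip_width: 0.0426
```

Request:
apply_moves(steps=[[0, 0, 0, 0], [0, 0, 0, 0], [0, 0, 0, 0], [0, 0, 0, 0], [0, 0, 0, 0], [0, 0, 0, 0], [0, 0, 0, 0], [0, 0, 0, 0], [0, 0, 0, 0], [0, 0, 0, 0]], claw=1)

```text
clock: 60.22
position: [0.6472, -0.1723, 0.2603]
tool_rot: [3.141, 0.0, 1.453]
force: [0.4, -0.4, 5.7]
grip_width: 0.0111
```

Request:
apply_moves(steps=[[0, -0.56, -0.07, 0], [0, -1.51, -0.14, 0], [0, -2.46, -0.16, 0], [0, -3.41, -0.14, 0], [0, -4.36, -0.07, 0], [0, -5.3, 0.05, 0], [0, -6.24, 0.22, 0], [0, -7.16, 0.43, 0], [0, -8.08, 0.69, 0], [0, -8.98, 0.99, 0]])

```text
clock: 61.05
position: [0.5576, -0.1612, 0.2501]
tool_rot: [3.141, -0.001, 1.453]
force: [2.2, 3.1, -1.6]
grip_width: 0.0112
```

Request:
apply_moves(steps=[[0, -1.05, 0.42, 0], [0, -2.09, 0.91, 0], [0, -3.09, 1.45, 0], [0, -4.05, 2.06, 0], [0, -4.98, 2.72, 0], [0, -5.87, 3.44, 0], [0, -6.71, 4.21, 0], [0, -7.5, 5.02, 0], [0, -8.25, 5.89, 0], [0, -8.94, 6.79, 0]])

```text
clock: 61.88
position: [0.4687, -0.1506, 0.1818]
tool_rot: [3.141, -0.0, 1.453]
force: [0.8, 3.8, 2.0]
grip_width: 0.0111
```

Request:
apply_moves(steps=[[0, -0.63, 0.95, 0], [0, -1.21, 1.93, 0], [0, -1.73, 2.95, 0], [0, -2.18, 3.99, 0], [0, -2.57, 5.06, 0], [0, -2.9, 6.16, 0], [0, -3.16, 7.27, 0], [0, -3.35, 8.39, 0], [0, -3.47, 9.4, 0], [0, -3.53, 10.4, 0]])

```text
clock: 62.72
position: [0.4335, -0.1468, 0.0773]
tool_rot: [-3.141, -0.0, 1.453]
force: [-1.3, 2.8, -0.3]
grip_width: 0.0108
```

Request:
apply_moves(steps=[[0, 0, 0.1, 0], [0, 0, 0.1, 0], [0, 0, 0.1, 0], [0, 0, 0.1, 0], [0, 0, 0.1, 0], [0, 0, 0.1, 0], [0, 0, 0.1, 0], [0, 0, 0.1, 0], [0, 0, 0.1, 0], [0, 0, 0.1, 0]], claw=0.65)

```text
clock: 63.55
position: [0.4339, -0.147, 0.077]
tool_rot: [3.142, -0.0, 1.453]
force: [-0.3, -0.3, 0.4]
grip_width: 0.0299
```

Request:
apply_moves(steps=[[0, 0, -1, 0], [0, 0, -2, 0], [0, 0, -4, 0], [0, 0, -6, 0], [0, 0, -8, 0], [0, 0, -10, 0], [0, 0, -12, 0], [0, 0, -14, 0], [0, 0, -15, 0], [0, 0, -15, 0]])

```text
clock: 64.38
position: [0.4348, -0.1472, 0.2294]
tool_rot: [3.138, 0.001, 1.453]
force: [0.3, 0.7, -0.9]
grip_width: 0.0298
```

```bash
python3 - <<'E'
from h import *
w=grab('wrist'); f=grab('scene'); t=grab('top')
for n,c in(('wrist',w),('scene',f),('top',t)):
    for q in('lid_handle','tab_fin'): print(n,q,[(np.round(d['uv'],1).tolist(),round(d['score'],2)) for d in cams.pinpoint(n,q)])
    print(n,'handle shut exp',proj(c,(.433,-.150,.127)).round(1),'fin exp',proj(c,(.4887,-.329,.143)).round(1))
go((.40,-.318,.20,1.44),(.449,-.3241,.20,1.44),(.449,-.3241,.103,1.44))
E
```

```text
wrist lid_handle []
wrist tab_fin []
wrist handle shut exp [280.4 200.2] fin exp [360.4 375.7]
scene lid_handle [([295.2, 169.1], 0.76)]
scene tab_fin [([250.0, 139.8], 0.44)]
scene handle shut exp [297.8 170.4] fin exp [254.  138.1]
top lid_handle []
top tab_fin [([386.1, 238.0], 0.49)]
top handle shut exp [319.9 258.9] fin exp [385.9 237.5]
at [ 0.4337 -0.1469  0.2266] yaw 1.453
(0.4, -0.318, 0.2, 1.44) -> [np.float64(-17.39), np.float64(-1.34), np.float64(2.66)] 0.013
(0.449, -0.3241, 0.2, 1.44) -> [np.float64(0.03), np.float64(4.94), np.float64(-0.0)] -0.0
(0.449, -0.3241, 0.103, 1.44) -> [np.float64(0.0), np.float64(0.0), np.float64(9.7)] -0.0
```

The lid reads shut: the bar is back at its start height and the scene view agrees. Now the tab, with fingers closed, starting in front of the fin.

Request:
apply_moves(steps=[[-2, -0.3, 0, 0], [-5, -0.6, 0, 0], [-8.5, -1, 0, 0], [-12, -1.3, 0.5, 0.013], [-15, -1.3, 1.5, 0.013], [-17.4, -1.3, 2.6, 0.013], [-17.4, 0.7, 2.6, 0.013], [-17.4, 2.7, 2.6, 0.013], [-17.4, 3.6, 2.6, 0.013], [-17.4, 3.6, 2.6, 0.013]], claw=1, force=40)

```text
clock: 65.67
position: [0.4507, -0.3234, 0.2005]
tool_rot: [3.141, -0.001, 1.441]
force: [0.0, -0.0, -0.3]
grip_width: -0.0001
```

```bash
python3 - <<'E'
from h import *
go((.449,-.3238,.102,1.44))
w=grab('wrist'); print(proj(w,(.4887,-.329,.143)),[(np.round(d['uv'],1).tolist(),round(d['score'],2)) for d in cams.pinpoint('wrist','tab_fin')])
hsv=cv2.cvtColor(w['color'],cv2.COLOR_RGB2HSV); m=cv2.inRange(hsv,(22,150,100),(34,255,255))
k,l,st,c=cv2.connectedComponentsWithStats(m)
for i in range(1,k):
    if st[i][4]>100: print(c[i],st[i])
E
```

```text
at [ 0.4507 -0.3234  0.2005] yaw 1.441
(0.449, -0.3238, 0.102, 1.44) -> [np.float64(-0.06), np.float64(-0.16), np.float64(9.85)] 0.001
[336.62953035 215.12174674] [([340.0, 219.0], 0.64)]
[342.76668065 207.4989509 ] [ 307  180   63   62 2383]
```

Request:
apply_moves(steps=[[0, -0.2, 2, 0], [0, -0.2, 4, 0], [0, -0.2, 6, 0], [0, -0.2, 8, 0], [0, -0.2, 9, 0], [0, -0.2, 9.85, 0], [0, -0.2, 9.85, 0], [0, -0.2, 9.85, 0], [0, -0.2, 9.85, 0], [0, -0.2, 9.85, 0]])

```text
clock: 66.6
position: [0.4475, -0.3241, 0.1034]
tool_rot: [3.14, 0.001, 1.44]
force: [0.5, -0.2, -0.0]
grip_width: -0.0001
```

Request:
apply_moves(steps=[[0, 0.7, 0, 0], [0, 1.4, 0, 0], [0, 2.1, 0, 0], [0, 2.8, 0, 0], [0, 3.5, 0, 0], [0, 4, 0, 0], [0, 4, 0, 0], [0, 4, 0, 0], [0, 4, 0, 0], [0, 4, 0, 0]])

```text
clock: 67.43
position: [0.4866, -0.329, 0.1025]
tool_rot: [-3.141, -0.0, 1.44]
force: [-0.1, 0.6, 0.2]
grip_width: 0.0
```

```bash
python3 - <<'E'
from h import *
go(); print(telemetry.observe()['force'])
for n in ('wrist','scene','top'):
    f=grab(n); hsv=cv2.cvtColor(f['color'],cv2.COLOR_RGB2HSV); m=cv2.inRange(hsv,(20,150,70),(34,255,255))
    k,l,st,c=cv2.connectedComponentsWithStats(m)
    for i in range(1,k):
        if st[i][4]>12: print(n,c[i].round(1),st[i].tolist(),atz(f,c[i],.135).round(4))
E
```

```text
at [ 0.4866 -0.329   0.1025] yaw 1.44
[-0.05316038  0.60820148  0.18257254]
wrist [333.2 264.1] [278, 226, 98, 98, 6568] [ 0.5106 -0.3262  0.135 ]
scene [246.2 145.3] [243, 144, 8, 4, 22] [ 0.5216 -0.3177  0.135 ]
top [379.6 226.7] [377, 224, 6, 7, 24] [ 0.5192 -0.3148  0.135 ]
```

The tab is moving (about +20 mm). Pushing on.

Request:
apply_moves(steps=[[0, 0.6, 0, 0], [0, 1.2, 0, 0], [0, 1.8, 0, 0], [0, 2.3, 0, 0], [0, 2.7, 0, 0], [0, 2.9, 0, 0], [0, 3, 0, 0], [0, 3, 0, 0], [0, 3, 0, 0], [0, 3, 0, 0]])

```text
clock: 68.42
position: [0.5166, -0.3328, 0.1026]
tool_rot: [3.141, -0.0, 1.44]
force: [-0.6, -0.2, 0.1]
grip_width: -0.0001
```

Request:
apply_moves(steps=[[0, 0.1, 0, 0], [0, 0.2, 0, 0], [0, 0.3, 0, 0], [0, 0.3, 0, 0], [0, 0.3, 0, 0], [0, 0.3, 0, 0], [0, 0.3, 0, 0], [0, 0.3, 0, 0], [0, 0.3, 0, 0], [0, 0.3, 0, 0]])

```text
clock: 69.25
position: [0.5196, -0.3333, 0.1025]
tool_rot: [3.141, 0.0, 1.44]
force: [-0.6, 0.1, 0.3]
grip_width: 0.0
```

```bash
python3 - <<'E'
from h import *
go(); print(telemetry.observe()['force'])
for n in ('wrist',):
    f=grab(n); hsv=cv2.cvtColor(f['color'],cv2.COLOR_RGB2HSV); m=cv2.inRange(hsv,(20,150,70),(34,255,255))
    k,l,st,c=cv2.connectedComponentsWithStats(m)
    for i in range(1,k):
        if st[i][4]>12: print(n,c[i].round(1),st[i].tolist(),atz(f,c[i],.135).round(4))
E
```

```text
at [ 0.5196 -0.3333  0.1025] yaw 1.44
[-0.58878278  0.13396959  0.34701635]
wrist [330.  263.3] [274, 226, 98, 96, 6405] [ 0.5421 -0.3299  0.135 ]
```

Request:
apply_moves(steps=[[0, 0.1, 0, 0], [0, 0.2, 0, 0], [0, 0.3, 0, 0], [0, 0.4, 0, 0], [0, 0.4, 0, 0], [0, 0.4, 0, 0], [0, 0.4, 0, 0], [0, 0.4, 0, 0], [0, 0.4, 0, 0], [0, 0.4, 0, 0]])

```text
clock: 70.13
position: [0.5224, -0.3338, 0.1023]
tool_rot: [-3.139, -0.0, 1.439]
force: [-9.7, 2.0, 4.1]
grip_width: 0.0001
```

The tab is at its stop (−9.7 N). I back off, go up and over the button, then press in small steps.

Request:
apply_moves(steps=[[0, -0.6, 0, 0], [0, -1.3, 0, 0], [0, -1.5, -1, 0], [0, -2, -2, 0], [0, -2.7, -2, 0], [0, -3.3, -2, 0], [0, -3.3, -2, 0], [0, -3.3, -1, 0], [0, -3.3, 0, 0], [0, -3.3, 0, 0]])

```text
clock: 70.97
position: [0.4898, -0.3289, 0.0998]
tool_rot: [-3.139, -0.001, 1.44]
force: [-0.4, 1.2, -0.4]
grip_width: 0.0002
```

```bash
python3 - <<'E'
from h import *
go((.490,-.329,.095,1.44)); print(telemetry.observe()['force'])
for n in ('scene','top','wrist'):
    f=grab(n); print(n,proj(f,(.490,-.329,.129)).round(1))
    for q in('button_top','tab_fin'): print(n,q,[(np.round(d['uv'],1).tolist(),round(d['score'],2)) for d in cams.pinpoint(n,q)])
    hsv=cv2.cvtColor(f['color'],cv2.COLOR_RGB2HSV)
    for nm,lo,hi in(('yel',(20,150,70),(34,255,255)),('grn',(45,90,40),(85,255,255))):
        m=cv2.inRange(hsv,lo,hi); k,l,st,c=cv2.connectedComponentsWithStats(m)
        for i in range(1,k):
            if 8<st[i][4]<20000 and 60<c[i][1]: print(n,nm,c[i].round(1),st[i].tolist(),atz(f,c[i],.132).round(4))
E
```

```text
at [ 0.4898 -0.3289  0.0998] yaw 1.44
(0.49, -0.329, 0.095, 1.44) -> [np.float64(-0.01), np.float64(0.02), np.float64(0.48)] -0.0
[-0.37945334  1.22347104 -0.39068656]
scene [253.8 141.7]
scene button_top [([254.7, 140.9], 0.5)]
scene tab_fin [([237.0, 143.6], 0.67)]
scene yel [236.9 145.1] [230, 138, 17, 12, 87] [ 0.5453 -0.3359  0.132 ]
top [384.7 237.5]
top button_top []
top tab_fin [([388.5, 219.6], 0.57)]
top yel [384.2 215.2] [380, 213, 9, 7, 34] [ 0.5514 -0.3294  0.132 ]
top yel [380.6 223.6] [379, 221, 4, 6, 14] [ 0.5281 -0.3186  0.132 ]
wrist [280.5 268.8]
wrist button_top [([281.2, 269.2], 0.85)]
wrist tab_fin [([394.3, 285.3], 0.95)]
wrist yel [387.1 270.6] [338, 226, 102, 98, 8072] [ 0.5407 -0.3353  0.132 ]
wrist grn [280.4 256.3] [256, 240, 52, 34, 1064] [ 0.491  -0.3209  0.132 ]
```

Request:
apply_moves(steps=[[0, 0, 0.2, 0], [0, 0, 0.4, 0], [0, 0, 0.6, 0], [0, 0, 0.7, 0], [0, 0, 0.8, 0], [0, 0, 0.9, 0], [0, 0, 1, 0], [0, 0, 1, 0], [0, 0, 1, 0], [0, 0, 1, 0]])

```text
clock: 72.25
position: [0.4908, -0.3295, 0.0925]
tool_rot: [3.142, -0.0, 1.44]
force: [0.2, -0.1, -0.6]
grip_width: 0.0001
```

Request:
apply_moves(steps=[[0, 0, 0.1, 0], [0, 0, 0.2, 0], [0, 0, 0.3, 0], [0, 0, 0.3, 0], [0, 0, 0.3, 0], [0, 0, 0.3, 0], [0, 0, 0.3, 0], [0, 0, 0.3, 0], [0, 0, 0.3, 0], [0, 0, 0.3, 0]])

```text
clock: 73.08
position: [0.4909, -0.3296, 0.0896]
tool_rot: [3.141, 0.0, 1.44]
force: [0.1, -1.1, 2.4]
grip_width: -0.0002
```

Contact begins at TCP z ≈ 0.091 (2.4 N).

Request:
apply_moves(steps=[[0, 0, 0.1, 0], [0, 0, 0.2, 0], [0, 0, 0.3, 0], [0, 0, 0.4, 0], [0, 0, 0.4, 0], [0, 0, 0.4, 0], [0, 0, 0.4, 0], [0, 0, 0.4, 0], [0, 0, 0.4, 0], [0, 0, 0.4, 0]])

```text
clock: 73.92
position: [0.4909, -0.3296, 0.0861]
tool_rot: [3.141, 0.0, 1.44]
force: [-3.1, 1.7, 15.7]
grip_width: -0.0
```

Request:
apply_moves(steps=[[0, 0, 0.1, 0], [0, 0, 0.1, 0], [0, 0, 0.1, 0], [0, 0, 0, 0], [0, 0, -0.5, 0], [0, 0, -1.5, 0], [0, 0, -3, 0], [0, 0, -6, 0], [0, 0, -9, 0], [0, 0, -12, 0]])

```text
clock: 74.75
position: [0.4904, -0.3291, 0.207]
tool_rot: [-3.141, -0.001, 1.44]
force: [0.3, -1.1, 0.4]
grip_width: 0.0001
```

Request:
apply_moves(steps=[[0, -2, -3, 0], [0, -5, -6, 0], [0, -8, -9, 0], [0, -10, -10, 0], [0, -10, -10, 0], [0, -10, -10, 0], [0, -10, -10, 0], [0, -10, -10, 0], [0, -10, -10, 0], [0, -10, -10, 0]])

```text
clock: 75.58
position: [0.392, -0.3161, 0.3048]
tool_rot: [-3.141, -0.001, 1.441]
force: [-0.7, -0.1, -1.6]
grip_width: -0.0001
```

```bash
python3 - <<'E'
from h import *
go(); s=grab('scene'); t=grab('top')
a=cv2.resize(s['color'][105:350,205:380],None,fx=2.2,fy=2.2,interpolation=cv2.INTER_CUBIC); b=cv2.resize(t['color'][150:280,145:415],None,fx=1.5,fy=1.5,interpolation=cv2.INTER_CUBIC)
m=np.zeros((540,790,3),np.uint8); m[:a.shape[0],:a.shape[1]]=a; m[:b.shape[0],385:385+b.shape[1]]=b; cv2.imwrite('pics/end.png',m[:,:,::-1])
for n,c in(('scene',s),('top',t)):
    for q,e in(('lid_handle',(.433,-.150,.127)),('tab_fin',(.540,-.335,.143)),('tin_mid',(.517,.207,.086)),('button_top',(.491,-.329,.129))): print(n,q,[(np.round(d['uv'],1).tolist(),round(d['score'],2)) for d in cams.pinpoint(n,q)][:2],proj(c,e).round(1))
E
```

```text
at [ 0.392  -0.3161  0.3048] yaw 1.441
scene lid_handle [([294.5, 169.4], 0.61), ([337.5, 278.9], 0.37)] [297.8 170.4]
scene tab_fin [([237.0, 142.9], 0.67), ([242.5, 276.7], 0.23)] [238.4 142. ]
scene tin_mid [([337.4, 277.8], 0.61)] [338.9 278.7]
scene button_top [([254.0, 143.3], 0.57)] [253.5 141.8]
top lid_handle [([316.7, 261.6], 0.9)] [319.9 258.9]
top tab_fin [([387.2, 218.3], 0.86)] [387.3 218.7]
top tin_mid [([191.7, 228.2], 0.71)] [192.7 230.4]
top button_top [([385.1, 235.1], 0.62)] [384.7 237.1]
```

View pics/end.png

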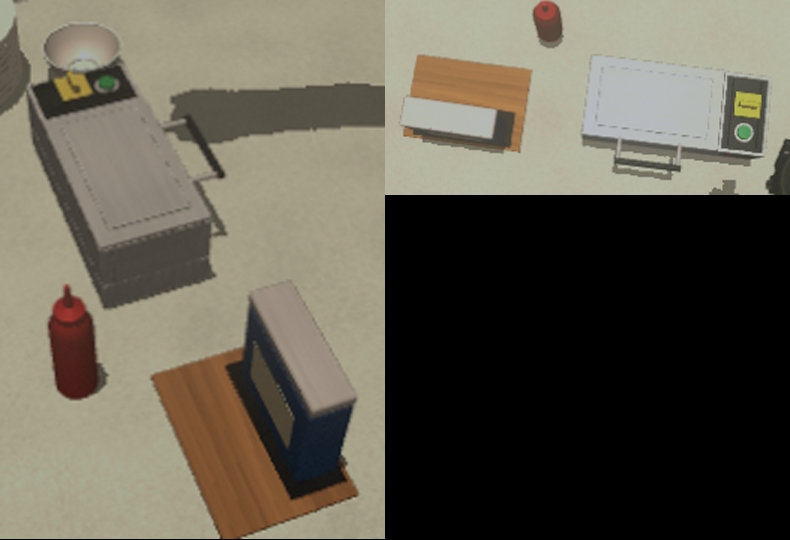

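The final view shows the lid shut, the tab slid back with the button uncovered, the tin on its mat and the bystanders in place. Handing in.

```bash
python3 -c "
from h import *
print(workorder.job_done())"
```

```text
the job is handed in; nothing more can be done
None
```

I carried out the whole job and handed it in after about 76 s of robot time; no verdict is reported. I set the tin aside, opened the lid and stood both pots upright in the well (only two were present). I then put the tin back, shut the lid, slid the tab to its stop and pressed the button.

**Last checks**
- **Pots:** seen upright in the well before the lid was shut, with lids at about (0.550, −0.123) and (0.5415, −0.217).
- **Tin:** about 4–5 mm toward −x of the mat's centre and about 1° off square, well within tolerance.
- **Lid:** the handle is back at its starting pixel in the scene picture.
- **Tab:** it met its end stop at about 10 N.
- **Button:** it gave a firm 15.7 N, far above the 5 N needed, after about 5–6 mm of travel. I pressed 1 mm further, then let go. I did not measure its height afterwards, but it shows uncovered in the last picture.
- **Bystanders:** the squeeze bottle and bowl look unmoved in the last picture. The mill was not in that crop, and the arm did not go near it.

**What disagreed**
- **Finger length:** the closed fingertips are about 36–40 mm behind the stated tool point. My first two grips on the handle closed on nothing. I took the offset from the pictures and contact forces and used it from then on.
- **Pot moved:** one pot was knocked aside by about 2 cm while the lid was being opened. I measured it again before grasping it.
- **Height estimate:** one height for the handle, from the wrist and top cameras, came out at 0.06 m instead of 0.126 m. Those two views are too close in angle, so I dropped it for the scene camera's value.
- **Hard touch:** the tin's first set-down on the table pressed at 45 N at the wrist, below the 120 N limit.

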